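Pin the flow cell stack

TASK

Line up the three loose plates lying on the flow cell's base so that their holes stand over the bore and their edges are square with the base, and put the steel pin from the slanted holder down through all three plates into the base, fully home with its head on the cover plate. Let go of everything, and leave the bottle, jar and beaker alone.

Things in the scene. Friction and masses are not known exactly. Their poses are not given: they have to be found in the camera images.
- cell_base: flow cell base: a fixed aluminium block 80 x 80 mm, 30 mm high, with one 14 mm bore, 24 mm deep, at the centre of its top face and two brass stubs on its +x side. Origin at the centre of its underside, exactly below the bore; z up, x and y along its edges
- spacer_plate: spacer plate (white plastic), lowest of the three: loose square plate 44 x 44 x 9 mm, 30 to 70 g, with a 14 mm through hole at its centre. Origin at the centre of its underside, on the hole's axis; z up, x and y along its edges. Rests on the base's top face, origin 30 mm above the bench. Starts up to 7 mm off the bore along each base edge and turned up to 0.2 rad from the base
- electrode_plate: electrode plate (black), middle of the three: loose square plate 44 x 44 x 9 mm, 30 to 70 g, with a 14 mm through hole at its centre. Origin at the centre of its underside, on the hole's axis; z up, x and y along its edges. Rests on the spacer plate, origin 39 mm above the bench. Starts up to 7 mm off the bore along each base edge and turned up to 0.2 rad from the base
- cover_plate: cover plate (aluminium, four dark dots), top of the three: loose square plate 44 x 44 x 9 mm, 30 to 70 g, with a 14 mm through hole at its centre. Origin at the centre of its underside, on the hole's axis; z up, x and y along its edges. Rests on the electrode plate, origin 48 mm up. Starts up to 7 mm off the bore along each base edge and turned up to 0.2 rad from the base
- pin: loose steel pin, 60 to 130 g, 70 mm long: shaft 12 mm across and 48 mm long, foot tapered over the last 7 mm to 5 mm across; above it a round head 20 mm across, 22 mm long. Origin at the foot's end, z along the shaft to the head. Starts, leaning 30 to 34 degrees, 40 mm deep in the holder's slanted bore, 8 mm of bare shaft showing. Home in the cell, its foot is 9 mm above the bench
- pin_holder: fixed grey holder block, foot 100 x 70 mm, about 71 mm high, whose 14 mm bore leans 30 degrees from vertical: upwards along the bore goes towards the holder's own -x (its upper end leans back towards the robot). Origin at the centre of its underside; the pin is drawn out along its own length
- reagent_bottle: brown reagent bottle, 68 mm in diameter, 125 mm high. Bystander: leave it where it stands. Origin at the centre of its underside.
- sample_jar: small clear jar with white cap, 48 mm in diameter, 62 mm high. Bystander: leave it where it stands. Origin at the centre of its underside.
- beaker: glass beaker, 66 mm in diameter at the rim, 75 mm high. Bystander: leave it where it stands. Origin at the centre of its underside.

How it is judged (in metres and radians):
At the end, for the whole second after the job is handed in: Plates flat, in order on the base, each hole within 3 mm of the bore's axis and edges within 0.14 rad of square with the base; pin upright (0.06 rad) in the bore, foot within 3 mm of its axis, home to within 2.5 mm (head on the cover); all at rest (horizontal distance between each of spacer_plate, electrode_plate, cover_plate, pin and cell_base below 0.003 m and angle between the x axis of each of spacer_plate, electrode_plate, cover_plate and the x axis of cell_base, either way round below 0.14 rad and angle between each of spacer_plate, electrode_plate, cover_plate's own z axis and vertical below 0.05 rad and z of spacer_plate in the frame of cell_base between 0.0275 and 0.0325 m and linear speed of each of spacer_plate, electrode_plate, cover_plate, pin below 0.01 m/s and z of electrode_plate in the frame of cell_base between 0.0365 and 0.0415 m and z of cover_plate in the frame of cell_base between 0.0455 and 0.0505 m and z of pin in the frame of cell_base below 0.0115 m and angle between pin's own z axis and vertical below 0.06 rad); the robot touches nothing.
It fails at once if the reagent bottle is shoved (over 20 mm) or tipped (distance of reagent_bottle from where it was at the start of the episode above 0.02 m or angle between reagent_bottle's own z axis and vertical above 0.3 rad).
It fails at once if the sample jar is shoved (over 20 mm) or tipped (distance of sample_jar from where it was at the start of the episode above 0.02 m or angle between sample_jar's own z axis and vertical above 0.3 rad).
It fails at once if the beaker is shoved (over 20 mm) or tipped (distance of beaker from where it was at the start of the episode above 0.02 m or angle between beaker's own z axis and vertical above 0.3 rad).
It also fails if it takes over 72 s, if anything falls off the work surface, if the arm or the gripper's body presses on something with over 40 N, if the wrist force passes 120 N, or if a joint passes its speed limit or range.

ROBOT

A 7-joint arm with a two-finger parallel gripper is mounted at the origin on the work surface. World frame = base frame: x ahead of the robot, y to its left, z up, the work surface at z = 0. Lengths are in mm, angles in rad, forces in N, time in s.
With the tool pointing down it reaches from about 400 to 875 mm from the base axis. Payload 6.5 kg.
Tool frame: the origin (TCP) lies on the centre line of the jaws, within the pads' length; the fingertips stand manip.tips_ahead ahead of it and the grasp point (between the pads) lies 2 mm behind it (manip.tips_ahead is the distance from the TCP to the fingertips, in mm); z points along the fingers, y is the line along which they close (so a half turn about z gives the same grasp; the last joint's range is limited). The gripper opens to 85 mm and grips with 20 to 120 N. Pads are 22 mm wide; open, the fingers measure 114 mm over their backs; the gripper's body (76 mm by 85 mm) begins 54 mm behind the grasp point. The pads swing forward as they close: fully open they stand 13 mm farther back than shut.
Start: joints at [-1.262, 0.536, -0.004, 1.538, 0.003, 1.067, -0.071], TCP at [237.951, 604.872, 248.29] pointing down, gripper open.
Joint ranges: [-2.7, 2.7], [-0.37, 2.16], [-1.27, 1.26], [0.24, 2.4], [-1.31, 4.45], [0.19, 1.91], [-2.76, 2.76]. Speed limits (rad/s): [2.39, 2.39, 3.14, 3.14, 3.14, 3.14, 3.14].

INTERFACE

Orientations are given as a unit quaternion [w, x, y, z].
In Python, from plant import manip gives the robot as it stands. The module is installed in compiled form; this text tells all that it offers.
- The arm moves only by the shell command python3 -m crank 'ROWS' [OPENING] [FORCE]. ROWS is JSON, a list that holds one entry, the list of rows, each a list of 6 numbers: the shift along the tool's x, y, z each as a share of 200 mm, from -1 to 1, then the turn, a rotation vector about the tool's x, y, z each as a share of 90 degrees, from -1 to 1. In form: [[[dx, dy, dz, rx, ry, rz], ...]]. A call has 1 to 8 rows; each row is the pose to reach, as a shift and turn from the pose commanded when the call began, along the tool's axes at that moment; what a row does not reach only later rows make up. A row lasts 1/10 s, in which the tool goes at most 50 mm and 8.59 degrees, less where a joint would pass 70% of its speed; a pose out of reach is approached as far as the arm can. A call with a number of a shift or a turn outside -1 to 1 is refused whole. A call with a gripper value outside its range is refused whole. OPENING is the finger opening in mm, from 0 to 85.4, set as the call begins (- or left out, the last holds). The fingers move at their own pace and stop on an object; FORCE is the grip in N (left out, the last holds). Time passes only in rows, so rows that repeat a pose let the fingers close. It gives the time, the measured TCP pose, the force, the opening and the grip force at its end, in the units of the state.
- manip.get_obs(): the state, without advancing time (a new reading comes with each control period).
- manip.capture(name): name is "scene" or "top"; returns (picture, depth): 384x512x3 uint8, red, green, blue; 384x512 float32, mm along the optical axis (not along the pixel's ray), 0 where there is no reading.
- manip.camera_model(name): a dict with "fx", "fy", "cx", "cy" (pixels), "world_from_camera" (4x4, takes a point from camera to world coordinates). Camera axes: x right, y down, z forward; pixel columns grow to the right and rows downward; lengths in mm; the calibration is good to about 2 mm. A picture is of the moment at which its call begins. camera_model takes no time and is no camera call.
- manip.job_done(): hands the job in; it is judged then, once.
The state is a dict: "time_s": time; "qpos": joint angles; "joint_velocities": joint speeds; "effort": joint torques, N m; "tcp_pos": TCP position; "tool_rot": TCP orientation; "contact_force": force on the tool from outside, world axes, zero at the start; "torque": the same for the moment, N m; "gripper_width": finger opening in mm; "finger_force": force on a finger pad.
Only numpy, scipy, OpenCV 4.12 (cv2) and the standard library are available. Lean on these libraries where they do the work, as an engineer would, in place of code of your own. Each camera call takes 0.05 s, during which the arm holds its last target. There are 200 camera calls.

## Working session

There is one attempt and no reset: what is moved stays moved. The work goes in short steps, Python scripts to look and compute and a shell command to move; the robot and the scene stay as the last step left them, time stands still between calls to the robot, and variables do not carry over. Pictures are saved under pics/ and viewed, at most 10 in all, crops included, and the job is handed in when it is done.

```bash
mkdir -p pics
cat > h.py <<'E'
import numpy as np,cv2
from plant import manip
from scipy.spatial.transform import Rotation as R
def cap(n,save=None):
    im,d=manip.capture(n); m=manip.camera_model(n)
    if save: cv2.imwrite('pics/'+save,im[:,:,::-1])
    return im,d,m
def ray(m,u,v):
    T=np.array(m['world_from_camera']); d=np.array([(u-m['cx'])/m['fx'],(v-m['cy'])/m['fy'],1.])
    return T[:3,3],T[:3,:3]@d
def onz(m,u,v,z):
    o,d=ray(m,u,v); return o+d*(z-o[2])/d[2]
def cloud(d,m):
    T=np.array(m['world_from_camera']);v,u=np.indices(d.shape)
    p=np.stack([(u-m['cx'])/m['fx']*d,(v-m['cy'])/m['fy']*d,d],-1)
    return p@T[:3,:3].T+T[:3,3]
def proj(m,p):
    T=np.array(m['world_from_camera']);c=T[:3,:3].T@(np.array(p,float)-T[:3,3]);return [m['fx']*c[0]/c[2]+m['cx'],m['fy']*c[1]/c[2]+m['cy']]
E
python3 - <<'E'
from h import *
np.set_printoptions(suppress=True,precision=3)
a,_,m=cap('scene','s0.png');b,_,n=cap('top','t0.png')
print(m,n,manip.get_obs(),manip.tips_ahead)
E
```

```text
{'fx': 350.8077146918509, 'fy': 350.8077146918509, 'cx': 254.53210491960462, 'cy': 194.80044284409087, 'world_from_camera': array([[   0.2  ,    0.624,   -0.756, 1273.231],
       [   0.98 ,   -0.128,    0.154, -153.149],
       [  -0.   ,   -0.771,   -0.637,  661.4  ],
       [   0.   ,    0.   ,    0.   ,    1.   ]])} {'fx': 421.71561227387053, 'fy': 421.71561227387053, 'cx': 249.57375880513382, 'cy': 196.4051230769613, 'world_from_camera': array([[  -0.014,   -0.992,    0.125,  425.894],
       [  -1.   ,    0.015,    0.007,    3.598],
       [  -0.008,   -0.125,   -0.992, 1080.598],
       [   0.   ,    0.   ,    0.   ,    1.   ]])} {'time_s': 0.1, 'qpos': array([-1.262,  0.537, -0.004,  1.539,  0.003,  1.067, -0.071]), 'joint_velocities': array([ 0.   , -0.001, -0.   , -0.002,  0.001,  0.   , -0.001]), 'effort': array([  0.002, -58.456,   1.052, -25.978,   0.013,   0.004,  -0.   ]), 'tcp_pos': array([237.792, 604.373, 247.499]), 'tool_rot': array([-0.   ,  0.186,  0.982, -0.001]), 'contact_force': array([0.051, 1.273, 0.307]), 'torque': array([-0.083,  0.003, -0.   ]), 'finger_force': 0.0, 'gripper_width': 85.56192271499606} 17.0
```

View pics/s0.png

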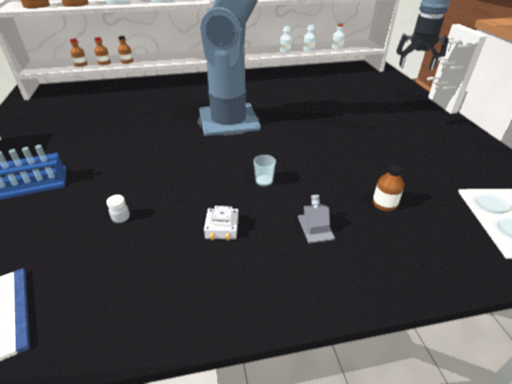

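View pics/t0.png

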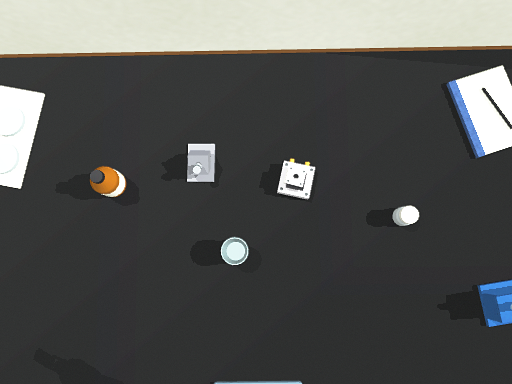

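The scene view shows the cell at (222,222), the holder with its pin at (316,215), the beaker at (264,170), the bottle at (388,190) and the jar at (118,208). In the top view the cell is at (296,180), the holder at (200,163) with the pin head at (197,170), and the beaker at (235,251).

Run:
```python
from h import *
np.set_printoptions(suppress=True,precision=1)
t=cv2.imread('pics/t0.png');s=cv2.imread('pics/s0.png')
z=lambda i,x,y,w,h,f:cv2.resize(i[y:y+h,x:x+w],None,fx=f,fy=f,interpolation=cv2.INTER_CUBIC)
a=np.hstack([z(t,270,150,50,56,8)[:, :400],z(s,197,196,50,56,8)[:, :400]])
cv2.imwrite('pics/c1.png',a)
b=np.hstack([z(t,180,138,50,56,8),z(s,292,190,50,56,8)])
cv2.imwrite('pics/c2.png',b)
im,d,m=cap('top');P=cloud(d,m)
print('heights cell',P[180:181,280:312,:][0][::3]);print(P[150:190:3,200,:]);print('pin',P[165:176:2,197])
```

```text
heights cell [[ 598.4  -66.6   31.3]
 [ 598.1  -74.1   32.2]
 [ 594.1  -79.7   56.2]
 [ 593.4  -86.7   59.9]
 [ 594.   -94.5   55.1]
 [ 594.  -101.9   54.8]
 [ 593.1 -108.8   59.2]
 [ 593.6 -116.6   55.7]
 [ 594.8 -125.    47.6]
 [ 597.8 -134.9   28.9]
 [ 597.9 -142.7   27.1]]
[[677.7 134.5  36. ]
 [665.  131.9  57. ]
 [654.4 130.2  70.4]
 [647.1 130.3  69.7]
 [641.5 131.4  60.7]
 [631.3 129.7  74. ]
 [621.6 128.3  85.3]
 [615.  128.7  81.7]
 [613.9 133.1  47.2]
 [613.1 137.9   8.6]
 [605.9 138.4   4.5]
 [598.7 138.9   0.7]
 [590.9 138.9   0.6]
 [583.  138.9   0.5]]
pin [[629.3 135.7  84.4]
 [623.9 135.4  86.4]
 [619.4 135.6  84.6]
 [615.1 136.   81.9]
 [610.2 136.   81.8]
 [619.5 146.4   2.8]]
```

View pics/c1.png

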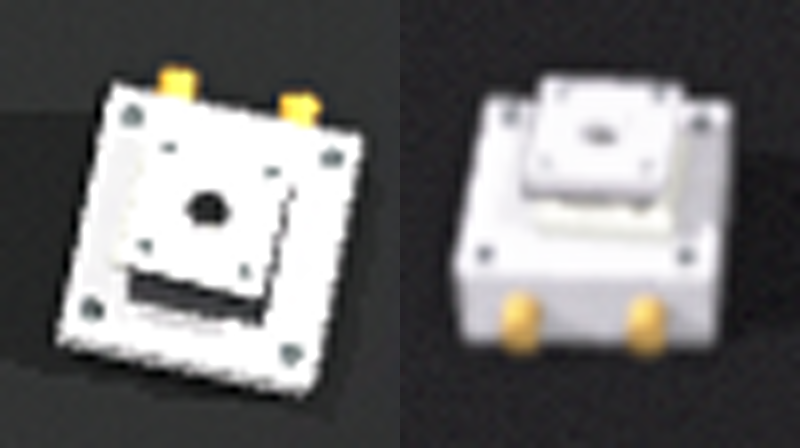

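View pics/c2.png

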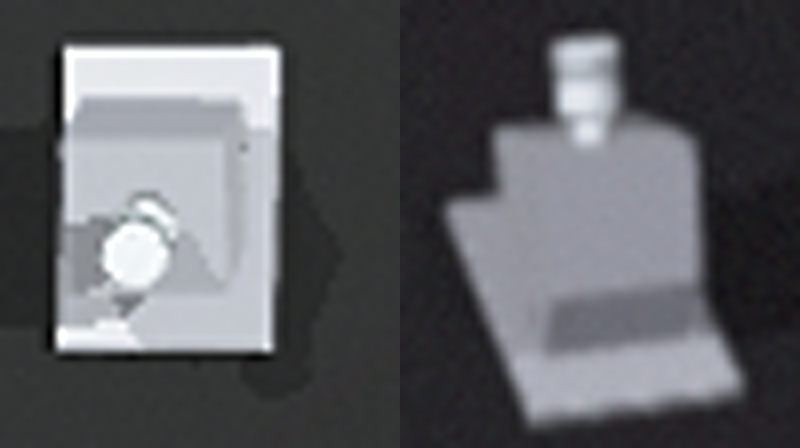

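The base's four corner screws and the cover's hole are clear in both crops. In the top crop the screws are at (132,115), (332,157), (92,308) and (290,353). The pin head is at (135,255) in the top crop and (587,45) in the scene crop, and its neck at about (588,95) in the scene crop.

```bash
cat > meas.py <<'E'
from h import *
np.set_printoptions(suppress=True,precision=2)
def tri(m1,p1,m2,p2):
    (o1,d1),(o2,d2)=ray(m1,*p1),ray(m2,*p2)
    A=np.stack([d1,-d2],1);s=np.linalg.lstsq(A,o2-o1,rcond=None)[0]
    a,b=o1+s[0]*d1,o2+s[1]*d2; return (a+b)/2,np.linalg.norm(a-b)
def dark(im,u,v,r=2):
    g=cv2.cvtColor(im,cv2.COLOR_RGB2GRAY).astype(float);u0,v0=int(round(u)),int(round(v))
    w=g[v0-r:v0+r+1,u0-r:u0+r+1];w=np.clip(np.percentile(w,70)-w,0,None)
    V,U=np.indices(w.shape);return np.array([u0-r+(w*U).sum()/w.sum(),v0-r+(w*V).sum()/w.sum()])
cr=lambda x,y,ox,oy:((x+.5)/8-.5+ox,(y+.5)/8-.5+oy)
E
python3 - <<'E'
from meas import *
a,_,m=cap('top');b,_,n=cap('scene')
# order: world far-left(+x,+y), far-right, near-left, near-right
T=[dark(a,*cr(x,y,270,150)) for x,y in [(132,115),(332,157),(92,308),(290,353)]]
S=[dark(b,*cr(x,y,197,196)) for x,y in [(302-17*0+0,122),(111,117),(286,257),(85,253)]]
# scene right = +y ; near camera = +x (bottom row)
order=[(0,2),(1,3),(2,0),(3,1)]
Pt=[];Ps=[]
for i,j in order:
    p,e=tri(m,T[i],n,S[j]);print('tri',p,e);Pt.append(onz(m,*T[i],30));Ps.append(onz(n,*S[j],30))
for P in (Pt,Ps):
    P=np.array(P);c=P.mean(0);x=(P[0]+P[1]-P[2]-P[3])/2;y=(P[0]+P[2]-P[1]-P[3])/2
    print('base',c,'yawx',np.arctan2(x[1],x[0]),'yawy',np.arctan2(-y[0],y[1]),np.linalg.norm(x),np.linalg.norm(y))
h=dark(a,*cr(208,209,270,150));k=dark(b,*cr(200,134,197,196));print('coverhole',tri(m,h,n,k),onz(m,*h,57),onz(n,*k,57))
for nm,t,s in [('headtop',(135,255),(587,42)),]:
    print(nm,tri(m,cr(*t,180,138),n,cr(s[0]-400,s[1],292,190)))
for z in (0,6,10):
  print(z,[onz(m,*cr(x,y,180,138),z)[:2] for x,y in [(63,46),(280,46),(55,352),(272,352)]])
  print([onz(n,*cr(x-400,y,292,190),z)[:2] for x,y in [(743,383),(530,420),(445,205)]])
for y in (45,60,80,95,115,130): print(y, onz(n,*cr(187,y,292,190),100))
E
```

```text
tri [639.59 -82.57  29.39] 1.1179179781861721
tri [ 625.19 -145.3    28.27] 1.5564339358345112
tri [578.45 -68.23  27.62] 1.8848703394829616
tri [ 562.18 -129.7    33.66] 1.3273965523675808
base [ 601.18 -107.18   30.  ] yawx -0.2309520602785076 yawy -0.23603824021200334 63.49911292886364 64.07565019969154
base [ 601.74 -105.8    30.  ] yawx -0.23098286922548555 yawy -0.28462463129318477 65.74654796368 64.46890544186472
coverhole (array([ 605.03, -103.47,   54.19]), np.float64(0.7357968340986244)) [ 604.49 -103.54   57.  ] [ 608.21 -103.34   57.  ]
headtop (array([618.93, 138.31,  83.77]), np.float64(2.5585431511857197))
0 [array([704.85, 172.09]), array([703.71, 100.77]), array([603.13, 174.23]), array([602.06, 103.73])]
[array([698.95, 174.34]), array([700.58, 101.94]), array([598.67, 104.76])]
6 [array([703.3 , 171.15]), array([702.17, 100.23]), array([602.15, 173.28]), array([601.08, 103.17])]
[array([704.16, 171.37]), array([705.77,  99.63]), array([604.79, 102.43])]
10 [array([702.27, 170.53]), array([701.14,  99.88]), array([601.49, 172.65]), array([600.43, 102.8 ])]
[array([707.63, 169.39]), array([709.24,  98.09]), array([608.87, 100.87])]
45 [638.81 130.93 100.  ]
60 [645.8 128.5 100. ]
80 [654.98 125.32 100.  ]
95 [661.77 122.97 100.  ]
115 [670.68 119.88 100.  ]
130 [677.27 117.6  100.  ]
```

Two-view results: base centre about (601.3, -106.8) with its top at z≈30 (tri 27.6–33.7), yaw about -0.235. The cover hole is at about (605, -103.5) with z≈54–57. The holder is at about (652, 137), yaw about -0.02. Next I'll move over the cell.

```bash
cat > go.py <<'E'
import sys
from h import *
# x y z psi(angle of tool y) tilt(rad, tool z leaning) lean dir angle
a=[float(v) for v in sys.argv[1:]]; x,y,z,psi=a[:4]; tilt=a[4] if len(a)>4 else 0; az=a[5] if len(a)>5 else 0
o=manip.get_obs(); q=o['tool_rot']; Rc=R.from_quat([q[1],q[2],q[3],q[0]]).as_matrix()
tz=np.array([np.sin(tilt)*np.cos(az),np.sin(tilt)*np.sin(az),-np.cos(tilt)])
ty=np.array([np.cos(psi),np.sin(psi),0]);ty-=tz*(ty@tz);ty/=np.linalg.norm(ty)
Rt=np.stack([np.cross(ty,tz),ty,tz],1)
s=Rc.T@(np.array([x,y,z])-o['tcp_pos'])/200; w=R.from_matrix(Rc.T@Rt).as_rotvec()/(np.pi/2)
np.set_printoptions(suppress=True,precision=4)
print('shift',s,'turn',w,'rows>=',max(np.linalg.norm(s)*4,np.linalg.norm(w)*90/8.59),'j7',o['qpos'][6],'t',o['time_s'],'tcp',o['tcp_pos'],'F',o['contact_force'],'g',o['gripper_width'])
E
python3 go.py 601.3 -106.8 150 -0.235
```

```text
shift [-2.9931 -2.6445  0.4917] turn [-0.0004  0.0004  0.911 ] rows>= 16.096429352624895 j7 -0.07119462511638028 t 0.25 tcp [237.8889 604.6001 247.8768] F [ 0.1013 -0.2788  0.9093] g 85.53631458525518
```

```bash
python3 -m crank '[[[-1,-0.9,0,0,0,0.3],[-1,-0.9,0,0,0,0.3],[-1,-0.9,0,0,0,0.3],[-1,-0.9,0,0,0,0.3],[-1,-0.9,0,0,0,0.3],[-1,-0.9,0,0,0,0.3],[-1,-0.9,0,0,0,0.3]]]' 85; python3 go.py 601.3 -106.8 150 -0.235
```

```text
time_s: 0.95
tcp_pos: [360.2, 360.8, 248.5]
tool_rot: [0.001, 0.413, 0.911, -0.0]
contact_force: [-0.6, 0.5, -0.2]
gripper_width: 84.8
finger_force: 0.0
shift [-2.5528 -0.6319  0.4958] turn [0.0003 0.0008 0.6072] rows>= 10.704499637401064 j7 -0.1015852005389595 t 0.95 tcp [360.1596 360.7616 248.5052] F [-0.6204  0.5425 -0.1858] g 84.78758441107942
```

```bash
python3 -m crank '[[[-1,-0.25,0,0,0,0.3],[-1,-0.25,0,0,0,0.3],[-1,-0.25,0,0,0,0.3],[-1,-0.25,0,0,0,0.3],[-1,-0.25,0,0,0,0.3],[-1,-0.25,0,0,0,0.3],[-1,-0.25,0,0,0,0.3]]]'; python3 go.py 601.3 -106.8 150 -0.235
```

```text
time_s: 1.65
tcp_pos: [452.7, 183.5, 248.2]
tool_rot: [-0.0, 0.611, 0.792, 0.0]
contact_force: [-0.3, 0.3, 0.8]
gripper_width: 85.0
finger_force: 0.0
shift [-1.5927  0.3506  0.4895] turn [-0.0003 -0.0005  0.3129] rows>= 6.81059644434191 j7 -0.108761007182057 t 1.65 tcp [452.7207 183.4507 248.1798] F [-0.2592  0.3049  0.7544] g 84.98891750151883
```

```bash
python3 -m crank '[[[-1,0.22,0,0,0,0.31],[-1,0.22,0,0,0,0.31],[-1,0.22,0,0,0,0.31],[-1,0.22,0,0,0,0.31],[-1,0.22,0,0,0,0.31],[-1,0.22,0,0,0,0.31],[-1,0.22,0,0,0,0.31],[-1,0.22,0,0,0,0.31]]]'; python3 go.py 601.3 -106.8 100 -0.235
```

```text
time_s: 2.45
tcp_pos: [545.6, 1.6, 248.0]
tool_rot: [-0.001, 0.783, 0.622, 0.0]
contact_force: [-0.2, 0.1, 0.4]
gripper_width: 84.7
finger_force: 0.0
shift [-0.4653  0.3948  0.7394] turn [-0.0006 -0.0006  0.0038] rows>= 3.8346826874862647 j7 -0.10286009183130106 t 2.45 tcp [545.6286   1.5783 248.0433] F [-0.2435  0.0935  0.4095] g 84.71629264559398
```

```bash
python3 -m crank '[[[-0.465,0.395,0.3,0,0,0.004],[-0.465,0.395,0.3,0,0,0.004],[-0.465,0.395,0.3,0,0,0.004],[-0.465,0.395,0.74,0,0,0.004],[-0.465,0.395,0.74,0,0,0.004],[-0.465,0.395,0.74,0,0,0.004],[-0.465,0.395,0.74,0,0,0.004]]]'; python3 go.py 601.3 -106.8 52 -0.235
```

```text
time_s: 3.15
tcp_pos: [601.6, -108.7, 100.8]
tool_rot: [-0.0, 0.786, 0.618, -0.0]
contact_force: [0.3, 0.1, 0.5]
gripper_width: 84.9
finger_force: 0.0
shift [ 0.0089 -0.0035  0.2442] turn [-0.0004 -0.0002 -0.0018] rows>= 0.9773662695993812 j7 0.19123117694063255 t 3.15 tcp [ 601.594  -108.7184  100.8298] F [0.277  0.0993 0.4534] g 84.94879026096709
```

```bash
python3 -m crank '[[[0.009,-0.003,0.08,0,0,0],[0.009,-0.003,0.16,0,0,0],[0.009,-0.003,0.245,0,0,0],[0.009,-0.003,0.245,0,0,0]]]'; python3 -m crank '[[[0,0,0,0,0,0],[0,0,0,0,0,0],[0,0,0,0,0,0],[0,0,0,0,0,0],[0,0,0,0,0,0],[0,0,0,0,0,0],[0,0,0,0,0,0],[0,0,0,0,0,0]]]' 30 30;python3 go.py 601.3 -106.8 50 -0.235
```

```text
time_s: 3.55
tcp_pos: [599.6, -107.5, 48.9]
tool_rot: [-0.002, 0.786, 0.618, -0.001]
contact_force: [-0.7, 0.4, 0.3]
gripper_width: 85.0
finger_force: 0.0
time_s: 4.35
tcp_pos: [602.7, -108.7, 52.5]
tool_rot: [0.001, 0.787, 0.617, 0.001]
contact_force: [1.6, -0.4, 6.7]
gripper_width: 43.5
finger_force: 31.0
shift [ 0.0073 -0.0091  0.0122] turn [ 0.002  -0.     -0.0031] rows>= 0.06772372019037252 j7 0.21677969398353275 t 4.35 tcp [ 602.7089 -108.658    52.4554] F [ 1.5737 -0.4423  6.7495] g 43.51192869923625
```

```bash
python3 -m crank '[[[0,0,0,0,0,0],[0,0,0,0,0,0],[0,0,0,0,0,0],[0,0,-0.1,0,0,0],[0,0,-0.1,0,0,0],[0,0,-0.1,0,0,0]]]' 85
python3 - <<'E'
from meas import *
a,_,m=cap('top','t1.png');b,_,n=cap('scene','s1.png')
E
python3 go.py 601.3 -106.8 62 -1.806;python3 go.py 601.3 -106.8 62 1.336
```

```text
time_s: 4.95
tcp_pos: [601.4, -108.1, 71.3]
tool_rot: [0.0, 0.787, 0.618, 0.0]
contact_force: [-0.9, 0.0, -0.5]
gripper_width: 84.9
finger_force: 0.0
shift [0.0059 0.0012 0.0431] turn [-0.0005  0.0005  0.9972] rows>= 10.448394533819542 j7 0.2061683023228667 t 5.05 tcp [ 600.7883 -107.8975   70.622 ] F [ 0.431  -0.7306 -0.7386] g 84.80490070501988
shift [0.0059 0.0012 0.0431] turn [-0.0005 -0.0006 -1.003 ] rows>= 10.50892472496886 j7 0.2061683023228667 t 5.05 tcp [ 600.7883 -107.8975   70.622 ] F [ 0.431  -0.7306 -0.7386] g 84.80490070501988
```

```bash
python3 -m crank '[[[0.006,0.001,0,0,0,1],[0.006,0.001,0,0,0,1],[0.006,0.001,0,0,0,1],[0.006,0.001,0,0,0,1],[0.006,0.001,0,0,0,1],[0.006,0.001,0,0,0,1],[0.006,0.001,0,0,0,1],[0.006,0.001,0,0,0,1]]]'; python3 go.py 601.3 -106.8 52 -1.806
```

```text
time_s: 5.85
tcp_pos: [601.3, -106.8, 70.5]
tool_rot: [-0.0, 0.998, 0.062, -0.001]
contact_force: [-0.5, -0.3, 0.6]
gripper_width: 84.9
finger_force: 0.0
shift [ 0.0002 -0.0002  0.0926] turn [-0.      0.0007  0.2294] rows>= 2.403001155476658 j7 -0.7599772615304908 t 5.85 tcp [ 601.2946 -106.8448   70.5257] F [-0.5265 -0.2702  0.6027] g 84.88399650555878
```

```bash
python3 -m crank '[[[0,0,0,0,0,0.23],[0,0,0,0,0,0.23],[0,0,0,0,0,0.23],[0,0,0.09,0,0,0.23],[0,0,0.09,0,0,0.23],[0,0,0.09,0,0,0.23]]]'; python3 -m crank '[[[0,0,0,0,0,0],[0,0,0,0,0,0],[0,0,0,0,0,0],[0,0,0,0,0,0],[0,0,0,0,0,0],[0,0,0,0,0,0],[0,0,0,0,0,0],[0,0,0,0,0,0]]]' 30 30;python3 -m crank '[[[0,0,0,0,0,0],[0,0,0,0,0,0],[0,0,0,0,0,0],[0,0,-0.4,0,0,0],[0,0,-0.4,0,0,0],[0,0,-0.4,0,0,0],[0,0,-0.4,0,0,0]]]' 85;  python3 - <<'E'
from meas import *
a,_,m=cap('top','t2.png');b,_,n=cap('scene','s2.png')
t=a[150:206,270:320];s=b[196:252,197:247]
z=lambda i:cv2.resize(i,None,fx=8,fy=8,interpolation=cv2.INTER_CUBIC)
cv2.imwrite('pics/c3.png',np.hstack([z(t),z(s)])[:,:,::-1])
E
python3 go.py 601.3 -106.8 62 -1.806
```

```text
time_s: 6.45
tcp_pos: [600.9, -106.9, 52.2]
tool_rot: [-0.0, 0.993, -0.114, -0.001]
contact_force: [-0.1, -0.5, 0.4]
gripper_width: 84.9
finger_force: 0.0
time_s: 7.25
tcp_pos: [602.5, -106.0, 54.1]
tool_rot: [-0.001, 0.993, -0.114, 0.0]
contact_force: [-1.3, 2.3, 4.7]
gripper_width: 43.3
finger_force: 32.6
time_s: 7.95
tcp_pos: [602.0, -107.0, 133.6]
tool_rot: [-0.0, 0.993, -0.115, 0.001]
contact_force: [-0.4, 0.2, 0.4]
gripper_width: 85.0
finger_force: 0.0
shift [0.0021 0.0005 0.351 ] turn [-0.      0.0012  0.0033] rows>= 1.4041087416302944 j7 -1.1036853393713664 t 8.05 tcp [ 601.0475 -106.634   132.2048] F [ 0.2981 -0.3985  0.6965] g 85.09632545986106
```

View pics/c3.png

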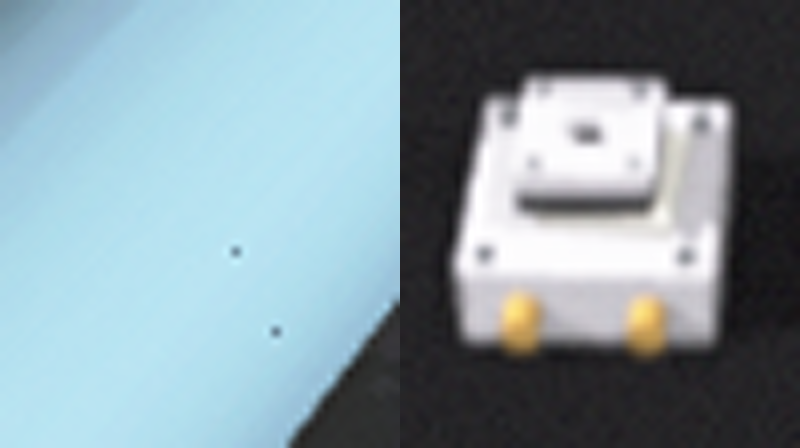

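The plates are out of view in the top picture because the arm covers them. In the scene picture the cover (hole at 586,132) and the black plate are squared. The cream spacer still sticks out to the right at about (680,180), so the tips were too high and I'll repeat lower.

```bash
python3 -m crank '[[[0,0,0.1,0,0,0.003],[0,0,0.2,0,0,0.003],[0,0,0.3,0,0,0.003],[0,0,0.36,0,0,0.003],[0,0,0.427,0,0,0.003],[0,0,0.427,0,0,0.003]]]'; python3 -m crank '[[[0,0,0,0,0,0],[0,0,0,0,0,0],[0,0,0,0,0,0],[0,0,0,0,0,0],[0,0,0,0,0,0],[0,0,0,0,0,0],[0,0,0,0,0,0],[0,0,0,0,0,0]]]' 30 40;python3 go.py 601.3 -106.8 47 -1.806;  python3 - <<'E'
from meas import *
b,_,n=cap('scene','s3.png')
s=b[186:252,187:257]
cv2.imwrite('pics/c4.png',cv2.resize(s,None,fx=8,fy=8,interpolation=cv2.INTER_CUBIC)[:,:,::-1])
E
```

```text
time_s: 8.65
tcp_pos: [600.5, -106.7, 46.0]
tool_rot: [-0.0, 0.993, -0.117, -0.002]
contact_force: [1.0, 0.8, 0.8]
gripper_width: 85.0
finger_force: 0.0
time_s: 9.45
tcp_pos: [602.9, -106.3, 49.1]
tool_rot: [-0.001, 0.993, -0.117, 0.001]
contact_force: [-0.6, 3.5, 6.9]
gripper_width: 43.3
finger_force: 41.6
shift [-0.0071  0.0044  0.0104] turn [-0.001  -0.0011  0.0007] rows>= 0.05318824322899311 j7 -1.0378083337327537 t 9.45 tcp [ 602.8785 -106.2843   49.0773] F [-0.5952  3.5338  6.9253] g 43.30618767171603
```

View pics/c4.png

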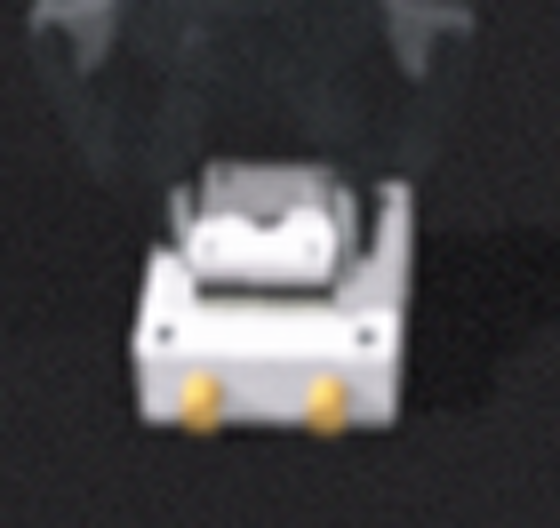

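The fingers now hold all three plates; the spacer's edge is flush under the black plate at about (265,295). Next is the x squeeze.

```bash
python3 -m crank '[[[0,0,0,0,0,0],[0,0,0,0,0,0],[0,0,0,0,0,0],[0,0,-0.12,0,0,0],[0,0,-0.12,0,0,-0.1],[0,0,-0.12,0,0,-0.2],[0,0,-0.12,0,0,-0.3],[0,0,-0.12,0,0,-0.3]]]' 85; python3 -m crank '[[[0,0,0,0,0,-0.7],[0,0,0,0,0,-0.7],[0,0,0,0,0,-0.7],[0,0,0,0,0,-0.7],[0,0,0,0,0,-0.7],[0,0,0,0,0,-0.7],[0,0,0,0,0,-0.7],[0,0,0,0,0,-0.7]]]'; python3 go.py 601.3 -106.8 47 -0.235
```

```text
time_s: 10.3
tcp_pos: [601.7, -107.4, 72.1]
tool_rot: [-0.0, 0.993, 0.119, 0.0]
contact_force: [0.0, 0.6, 0.3]
gripper_width: 84.9
finger_force: 0.0
time_s: 11.1
tcp_pos: [601.6, -107.4, 71.8]
tool_rot: [-0.0, 0.785, 0.62, -0.0]
contact_force: [0.1, -0.2, 0.3]
gripper_width: 85.1
finger_force: 0.0
shift [ 0.0029 -0.002   0.1239] turn [-0.0002  0.0001  0.0005] rows>= 0.49583758315297793 j7 0.21253533076184403 t 11.1 tcp [ 601.5617 -107.4464   71.7821] F [ 0.1108 -0.2134  0.2817] g 85.14657647862354
```

```bash
python3 -m crank '[[[0.002,-0.002,0.06,0,0,0],[0.002,-0.002,0.12,0,0,0],[0.002,-0.002,0.12,0,0,0]]]'; python3 -m crank '[[[0,0,0,0,0,0],[0,0,0,0,0,0],[0,0,0,0,0,0],[0,0,0,0,0,0],[0,0,0,0,0,0],[0,0,0,0,0,0],[0,0,0,0,0,0]]]' 30 40; python3 -m crank '[[[0,0,0,0,0,0],[0,0,0,0,0,0],[0,0,0,0,0,0],[0,0,-0.25,0,0,0],[0,0,-0.5,0,0,0],[0,0,-0.5,0,0,0]]]' 85; python3 go.py 600 120 150 -1.571
```

```text
time_s: 11.4
tcp_pos: [599.6, -106.1, 45.3]
tool_rot: [-0.001, 0.786, 0.619, -0.002]
contact_force: [-0.3, -0.2, -0.1]
gripper_width: 84.8
finger_force: 0.0
time_s: 12.1
tcp_pos: [602.3, -106.8, 48.6]
tool_rot: [0.001, 0.785, 0.619, 0.001]
contact_force: [0.9, -0.9, 5.8]
gripper_width: 43.1
finger_force: 42.0
time_s: 12.7
tcp_pos: [605.4, -107.9, 154.2]
tool_rot: [0.004, 0.785, 0.619, 0.004]
contact_force: [1.0, -0.4, 0.1]
gripper_width: 84.8
finger_force: 0.0
shift [ 1.102  -0.2924  0.0189] turn [ 0.0052 -0.005   0.8502] rows>= 8.907922767387486 j7 0.16807491381286938 t 12.7 tcp [ 605.3937 -107.9498  154.1718] F [ 0.9833 -0.3502  0.1367] g 84.82482440910816
```

Run:
```python
from meas import *
from scipy.optimize import least_squares
a,da,m=cap('top');b,db,n=cap('scene')
PA=cloud(da,m)[158:182,186:212].reshape(-1,3);PB=cloud(db,n)[190:212,300:330].reshape(-1,3)
for nm,P in (('top',PA),('scene',PB)):
    k=(P[:,2]>76)&(P[:,2]<100); Q=P[k];print(nm,k.sum(),Q.min(0),Q.max(0),Q.mean(0))
V=cloud(db,n)[190:214,315:317];print(V[:,0])
Q=cloud(da,m)[160:180,190:205]
print(Q[:,::2,2])
```

```text
top 64 [610.68 128.19  76.07] [633.42 145.77  92.29] [620.55 136.89  83.44]
scene 44 [615.71 128.13  76.31] [634.28 146.44  87.6 ] [627.23 136.66  82.11]
[[503.54 189.33   0.91]
 [504.55 189.33  -2.16]
 [511.4  186.73  -0.16]
 [518.14 184.17   1.79]
 [521.02 183.33   0.4 ]
 [620.24 139.34  84.18]
 [625.36 137.43  85.32]
 [628.98 136.2   85.13]
 [629.24 136.47  81.96]
 [631.31 135.93  80.4 ]
 [634.26 135.    79.65]
 [631.4  136.68  73.61]
 [636.78 134.65  75.09]
 [635.4  135.67  70.36]
 [636.53 135.56  67.93]
 [636.73 135.87  64.62]
 [639.49 135.01  63.72]
 [640.39 135.    61.06]
 [652.06 130.09  68.67]
 [656.61 128.41  69.57]
 [659.48 127.49  68.87]
 [658.13 128.51  64.09]
 [661.35 127.43  63.74]
 [661.38 127.82  60.27]]
[[  64.16   63.57   65.24   64.44   65.38   66.12   69.17   65.84]
 [  65.84   60.8    64.88   64.38   62.18   64.73   63.24   62.77]
 [  63.5    63.59   59.25   60.51   56.33   62.38   62.18   63.26]
 [  60.97   64.64   58.87   70.6    72.96   57.52   57.72   63.04]
 [  56.13   59.69   58.32   75.52   77.82   56.32   55.6    57.41]
 [  56.25   60.21   80.13   84.43 
[... 271 characters left out ...]
5.06   86.24   53.93   52.8 ]
 [  52.95   52.15   87.82   82.41   82.6    81.05   56.18   50.61]
 [  48.21   51.03   83.14   82.24   80.46 1080.6    53.65   50.77]
 [  50.19   49.78   80.07   83.73   78.33   44.89   48.44   47.72]
 [  49.19   48.66   46.68   79.2    77.76   49.75   48.33   45.73]
 [  47.5    44.83   46.36   46.03   46.46   48.36   47.77   47.92]
 [   9.56    3.91    6.05    4.88    5.41    8.62    9.02    6.91]
 [   6.2     4.29    5.51    0.67    5.89    0.91    7.24    5.86]
 [   3.24    9.06    4.89    8.31    7.81    4.7     4.96    2.68]
 [   3.11    4.01    4.42    4.17    3.49    4.92    6.37    6.09]
 [   5.37    6.05   10.19    3.48    6.56    8.17    4.19    8.4 ]]
```

Top-face disc centre of the pin is at about (619.5, 137, 83), with a 10 mm z drop across it, which fits a 30° lean. The scene depth agrees. Moving to the pre-grasp.

```bash
python3 go.py 586 137.6 138 -1.591 0.55 -0.02; python3 -m crank '[[[0.9,-0.25,0,0,0,0.8],[0.9,-0.25,0,0,0,0.8],[0.9,-0.25,0,0,0,0.8],[0.9,-0.25,0,0,0,0.8],[0.9,-0.25,0,0,0,0.8],[0.9,-0.25,0,0,0,0.8],[0.9,-0.25,0,0,0,0.8],[0.9,-0.25,0,0,0,0.8]]]';python3 go.py 586 137.6 138 -1.591 0.55 -0.02
```

```text
shift [ 1.1681 -0.3616  0.0548] turn [-0.2363  0.2931  0.8403] rows>= 9.647206177839317 j7 0.16893864168728182 t 12.8 tcp [ 601.9922 -106.4332  148.9487] F [-0.3714  0.4407  0.0116] g 84.86755470098879
time_s: 13.6
tcp_pos: [593.3, 80.2, 146.1]
tool_rot: [0.0, 0.998, 0.065, -0.002]
contact_force: [-0.2, -0.2, 0.2]
gripper_width: 85.0
finger_force: 0.0
shift [ 0.0011 -0.2894  0.0401] turn [-0.0257  0.3516  0.0933] rows>= 3.8210891282511352 j7 -1.1339787130793169 t 13.6 tcp [593.313   80.1937 146.0593] F [-0.1622 -0.2305  0.2397] g 84.99708671130227
```

```bash
python3 -m crank '[[[0.001,-0.29,0.04,-0.026,0.352,0.093],[0.001,-0.29,0.04,-0.026,0.352,0.093],[0.001,-0.29,0.04,-0.026,0.352,0.093],[0.001,-0.29,0.04,-0.026,0.352,0.093],[0.001,-0.29,0.04,-0.026,0.352,0.093],[0.001,-0.29,0.04,-0.026,0.352,0.093]]]';python3 go.py 622.7 136.9 77.9 -1.591 0.55 -0.02
python3 - <<'E'
from meas import *
a,_,m=cap('top','t4.png');b,_,n=cap('scene','s4.png')
# base screws vs cover hole/dots
T=[dark(a,*cr(x,y,270,150)) for x,y in [(132,115),(332,157),(92,308),(290,353)]]
S=[dark(b,*cr(x,y,197,196)) for x,y in [(286,257),(85,253),(302,122),(111,117)]]
for mm,im,D,h in ((m,a,T,(208,215,270,150)),(n,b,S,(186,132,197,196))):
    c=np.mean([onz(mm,*p,30) for p in D],0);k=onz(mm,*dark(im,*cr(*h)),57);print('c',c,'hole',k,k-c)
z=lambda i:cv2.resize(i,None,fx=8,fy=8,interpolation=cv2.INTER_CUBIC)
cv2.imwrite('pics/c5.png',np.hstack([z(a[150:206,270:320]),z(b[196:252,197:247])])[:,:,::-1])
E
```

```text
time_s: 14.2
tcp_pos: [590.0, 142.4, 151.9]
tool_rot: [0.008, 0.966, -0.005, 0.259]
contact_force: [-0.2, 0.4, 0.0]
gripper_width: 85.2
finger_force: 0.0
shift [-0.0434  0.0203  0.4026] turn [0.0051 0.0164 0.0076] rows>= 1.6216701599672694 j7 -0.7752086565372646 t 14.2 tcp [589.9939 142.3702 151.8927] F [-0.2373  0.4102  0.0468] g 85.22107959764338
c [ 601.19 -107.16   30.  ] hole [ 602.44 -106.7    57.  ] [ 1.24  0.45 27.  ]
c [ 602.28 -106.2    30.  ] hole [ 605.31 -107.88   57.  ] [ 3.02 -1.68 27.  ]
```

View pics/c5.png

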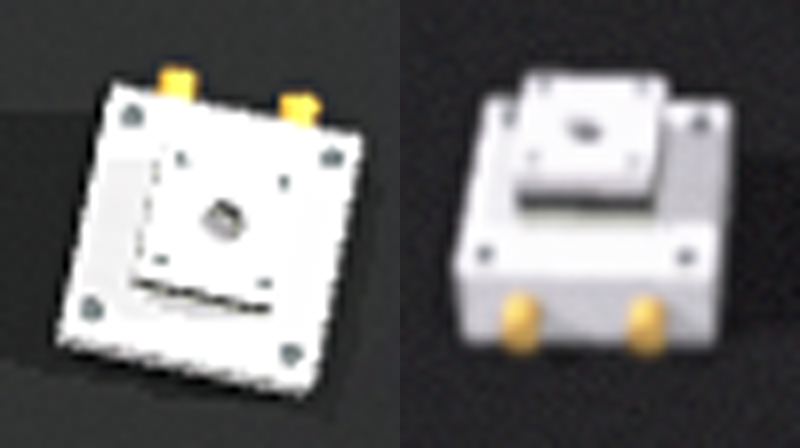

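The stack is square with the base in both views. The cover dots in the top crop are at (181,160), (284,182), (161,260) and (264,283), and in the scene crop at (545,86), (643,88), (532,158) and (633,162). I'll work out the cover's offset from them.

Run:
```python
from meas import *
a=cv2.imread('pics/t4.png')[:,:,::-1];b=cv2.imread('pics/s4.png')[:,:,::-1];m=manip.camera_model('top');n=manip.camera_model('scene')
B=[[(132,115),(332,157),(92,308),(290,353)],[(286,257),(85,253),(302,122),(111,117)]]
C=[[(181,160),(284,182),(161,260),(264,283)],[(233,162),(132,158),(243,88),(145,86)]]
for mm,im,o,i in ((m,a,(270,150),0),(n,b,(197,196),1)):
    r={}
    for nm,L,z,rad in (('b',B[i],30,2),('c',C[i],57,1)):
        P=np.array([onz(mm,*dark(im,*cr(*p,*o),rad),z) for p in L]);raw=np.array([onz(mm,*cr(*p,*o),z) for p in L])
        x=P[0]+P[1]-P[2]-P[3];r[nm]=P.mean(0);print(nm,P.mean(0),raw.mean(0),'yaw',np.arctan2(x[1],x[0]),np.linalg.norm(x)/2)
    d=(r['c']-r['b'])[:2];c,s=np.cos(-.235),np.sin(-.235);print('off world',d,'base',c*d[0]+s*d[1],-s*d[0]+c*d[1])
    # outline of white cell top edges: base top mid via bounding of bright contour
```

```text
b [ 601.19 -107.16   30.  ] [ 601.38 -107.1    30.  ] yaw -0.23160698653328915 63.49615070007701
c [ 600.58 -107.7    57.  ] [ 600.47 -107.74   57.  ] yaw -0.22556368243505023 31.899930570895645
off world [-0.62 -0.54] base -0.4721959822263562 -0.6722776347465156
b [ 602.28 -106.2    30.  ] [ 602.47 -105.59   30.  ] yaw -0.21928332764899613 66.09960262184225
c [ 600.7  -106.19   57.  ] [ 601.77 -106.38   57.  ] yaw -0.22324846218168345 38.142054642923725
off world [-1.58  0.  ] base -1.5397292561377585 -0.36395896118498416
```

```bash
python3 go.py 622.7 136.9 77.9 -1.591 0.55 -0.02
```

```text
shift [-0.0556  0.0208  0.402 ] turn [0.0043 0.0148 0.0015] rows>= 1.6255126076910438 j7 -0.7816202897853707 t 14.3 tcp [592.0066 142.2577 152.9662] F [-0.2398 -0.7855  0.2609] g 85.04508399997536
```

```bash
python3 -m crank '[[[-0.055,0.021,0,0.004,0.015,0.002],[-0.055,0.021,0.1,0.004,0.015,0.002],[-0.055,0.021,0.2,0.004,0.015,0.002],[-0.055,0.021,0.2,0.004,0.015,0.002]]]';python3 go.py 622.7 136.9 77.9 -1.591 0.55 -0.02
```

```text
time_s: 14.7
tcp_pos: [613.2, 143.7, 132.5]
tool_rot: [0.01, 0.967, -0.012, 0.254]
contact_force: [0.4, -0.6, 1.1]
gripper_width: 84.8
finger_force: 0.0
shift [-0.0921  0.0294  0.2619] turn [ 0.0096  0.0228 -0.0004] rows>= 1.1167549075517125 j7 -0.7926725327118052 t 14.7 tcp [613.1653 143.7357 132.4914] F [ 0.4095 -0.552   1.1131] g 84.77647439792474
```

```bash
python3 -c "
from h import *
print(np.round(manip.get_obs()['qpos'],3))"; python3 -m crank '[[[-0.05,0.03,0,0.01,0.023,0],[-0.05,0.03,0,0.01,0.023,0],[-0.05,0.03,0,0.01,0.023,0]]]';python3 go.py 622.7 136.9 77.9 -1.591 0.55 -0.02; python3 -c "
from h import *
print(np.round(manip.get_obs()['qpos'],3))"
```

```text
[-0.999  0.643  0.758  2.113 -1.305  0.192 -0.793]
time_s: 15.0
tcp_pos: [609.3, 142.8, 143.2]
tool_rot: [0.007, 0.966, -0.011, 0.259]
contact_force: [-0.3, 0.1, -0.4]
gripper_width: 85.2
finger_force: 0.0
shift [-0.1047  0.0255  0.3166] turn [0.0056 0.0165 0.0005] rows>= 1.3377270430291046 j7 -0.7827990356873457 t 15.0 tcp [609.2877 142.8353 143.1585] F [-0.312   0.0682 -0.3902] g 85.16588371252075
[-1.017  0.619  0.779  2.129 -1.305  0.192 -0.783]
```

Joints 5 and 6 are at their limits in this elbow posture. I'll go back to pointing down and look at the joints.

```bash
python3 -m crank '[[[0,0,-0.3,0,-0.34,0],[0,0,-0.3,0,-0.34,0],[0,0,-0.3,0,-0.34,0],[0,0,-0.3,0,-0.34,0],[0,0,-0.3,0,-0.34,0],[0,0,-0.3,0,-0.34,0],[0,0,-0.3,0,-0.34,0]]]';python3 go.py 622.7 136.9 150 -1.571;python3 -c "
from h import *
o=manip.get_obs()
print(np.round(o['qpos'],3),o['tool_rot'])"
```

```text
time_s: 15.7
tcp_pos: [579.2, 144.0, 194.1]
tool_rot: [0.004, 1.0, -0.012, -0.005]
contact_force: [-1.5, -0.0, 0.6]
gripper_width: 85.0
finger_force: 0.0
shift [0.2203 0.0283 0.2185] turn [ 0.0055  0.0064 -0.015 ] rows>= 1.246306157327002 j7 -1.2523040891598258 t 15.7 tcp [579.2285 143.9897 194.0813] F [-1.4902 -0.0406  0.6175] g 84.99570043894508
[-1.033  0.801  1.107  1.763 -0.788  1.112 -1.252] [ 0.00434601  0.99990732 -0.01188257 -0.00502707]
```

```bash
cat > kin.py <<'E'
from h import *
import itertools
from scipy.optimize import least_squares
D=[([-1.262,.536,-.004,1.538,.003,1.067,-.071],[237.95,604.87,248.29],[0,.186,.982,0]),
([-.999,.643,.758,2.113,-1.305,.192,-.793],[613.2,143.7,132.5],[.01,.967,-.012,.254]),
([-1.017,.619,.779,2.129,-1.305,.192,-.783],[609.3,142.8,143.2],[.007,.966,-.011,.259]),
([-1.033,.801,1.107,1.763,-.788,1.112,-1.252],[579.2,144,194.1],[.004,1,-.012,-.005])]
def fk(q,p,s):
    Z=lambda a:R.from_euler('z',a).as_matrix();Y=lambda a:R.from_euler('y',a).as_matrix()
    h,L1,L2,L3,o1,o7,a1,a2=p; M=Z(s[0]*q[0]+o1);t=np.array([0,0,h])
    M=M@Y(q[1])@Z(s[1]*q[2]);t=t+M@[a1,0,L1]
    M=M@Y(q[3]);t=t+M@[-a1,0,0];M=M@Z(s[2]*q[4]);t=t+M@[a2,0,L2]
    M=M@Y(q[5]);t=t+M@[0,0,L3];M=M@Z(s[3]*q[6]+o7);return t,M
def fit():
    best=None
    for s in itertools.product([1,-1],repeat=4):
        for o in itertools.product([0,1.57,3.14,-1.57],repeat=2):
            def res(p):
                r=[]
                for q,x,w in D:
                    t,M=fk(q,p,s);W=R.from_quat([w[1],w[2],w[3],w[0]]).as_matrix();r+=list((t-x)/5)+list((M-W).ravel()*20)
                return r
            f=least_squares(res,[330,420,400,300,*o,0,0],max_nfev=60)
            if best is None or f.cost<best[0]: best=(f.cost,f.x,s)
    return best
if __name__=='__main__':
    c,p,s=fit();print(c,np.round(p,3),s)
    np.savez('kin.npz',p=p,s=s)
    for q,x,w in D: print(fk(q,p,s)[0]-x)
E
python3 kin.py
```

```text
3.0408016558181736 [ 3.29165e+02  4.84148e+02  4.12188e+02  3.04423e+02 -6.70000e-02
  1.50900e+00  2.93350e+01 -4.10800e+00] (-1, -1, -1, -1)
[-0.99780045  0.27189332  8.24895226]
[ 0.61822302  1.26158564 -1.9613365 ]
[ 0.42904664  0.10863092 -1.64439533]
[-2.20041978 -1.72646638 -4.64322028]
```

```bash
cat > ik.py <<'E'
from kin import *
k=np.load('kin.npz');p,s=k['p'],k['s']
lo=np.array([-2.7,-.37,-1.27,.24,-1.31,.19,-2.76]);hi=np.array([2.7,2.16,1.26,2.4,4.45,1.91,2.76])
def rot(psi,tilt,az=-.02):
    tz=np.array([np.sin(tilt)*np.cos(az),np.sin(tilt)*np.sin(az),-np.cos(tilt)]);ty=np.array([np.cos(psi),np.sin(psi),0]);ty-=tz*(ty@tz);ty/=np.linalg.norm(ty)
    return np.stack([np.cross(ty,tz),ty,tz],1)
def ik(x,M,q0,w=1e-3):
    f=lambda q:np.r_[(fk(q,p,s)[0]-x)/5,(fk(q,p,s)[1]-M).ravel()*20,(q-q0)*w]
    r=least_squares(f,np.clip(q0,lo+1e-3,hi-1e-3),bounds=(lo,hi));t,m=fk(r.x,p,s)
    return r.x,np.linalg.norm(t-x),np.linalg.norm(m-M)
E
python3 - <<'E'
from ik import *
np.set_printoptions(suppress=True,precision=2)
rng=np.random.default_rng(0)
for nm,x in (('grasp',[622.7,136.9,77.9]),('pre',[604,137.3,108]),('out',[591,137.5,129])):
  for psi in (-1.591,1.551):
    S=[]
    for i in range(40):
        q,e,f=ik(np.array(x),rot(psi,.55),rng.uniform(lo,np.minimum(hi,2.4)))
        if e<1 and f<.01: S.append(q)
    S.sort(key=lambda q:q[2]);print(nm,psi,len(S))
    for q in S[::max(1,len(S)//6)]:print(q,'margin',np.minimum(q-lo,hi-q).min())
E
```

```text
grasp -1.591 10
[ 0.33  0.85 -0.9   2.14  1.93  0.74  2.73] margin 0.030944100407043873
[ 0.07  0.69 -0.53  2.14  1.96  0.48  2.56] margin 0.20496181594587615
[-0.19  0.62 -0.2   2.14  2.09  0.3   2.33] margin 0.10970468631914204
[-0.23  0.62 -0.15  2.14  2.13  0.28  2.29] margin 0.08558766865935363
[-0.33  0.61 -0.03  2.14  2.25  0.22  2.14] margin 0.030849705290853263
[-0.38  0.61  0.03  2.14  2.33  0.2   2.04] margin 0.006350628741790126
[-0.39  0.61  0.05  2.14  2.35  0.19  2.01] margin 2.33089852974544e-10
[-0.39  0.61  0.05  2.14  2.35  0.19  2.01] margin 7.370493104730258e-13
[-0.39  0.61  0.05  2.14  2.35  0.19  2.01] margin 2.7755575615628914e-17
[-0.8   0.69  0.55  2.14  3.93  0.19  0.29] margin 2.7755575615628914e-17
grasp 1.551 32
[ 0.52  1.15 -1.25  2.14  1.97  1.1  -0.23] margin 0.020756462650677543
[ 0.37  0.89 -0.96  2.14  1.93  0.8  -0.38] margin 0.25941215282745267
[ 0.26  0.79 -0.79  2.14  1.93  0.66 -0.46] margin 0.2594091649501218
[ 0.12  0.71 -0.6   2.14  1.95  0.52 -0.55] margin 0.2595996158435838
[-0.01  0.66 -0.42  2.14  1.99  0.42 -0.64] margin 0.22621873839
[... 1884 characters left out ...]
 2.42] margin 5.878630915390204e-14
[-1.11  0.69  0.92  2.21  4.45  0.33 -0.29] margin 7.105427357601002e-15
out 1.551 23
[ 0.54  0.97 -1.27  2.21  1.85  1.02 -0.27] margin 2.220446049250313e-16
[ 0.3   0.65 -0.86  2.21  1.8   0.62 -0.4 ] margin 0.18856950593324173
[ 0.18  0.58 -0.69  2.21  1.8   0.51 -0.45] margin 0.18857095013692327
[-0.05  0.51 -0.39  2.21  1.82  0.35 -0.53] margin 0.16403020430459464
[-0.28  0.48 -0.11  2.21  1.9   0.23 -0.66] margin 0.03750739252602531
[-0.36  0.48 -0.02  2.21  1.95  0.19 -0.72] margin 1.8371850457721273e-05
[-0.36  0.48 -0.02  2.21  1.95  0.19 -0.72] margin 1.3073236937444221e-11
[-0.36  0.48 -0.02  2.21  1.95  0.19 -0.72] margin 2.7755575615628914e-17
```

```bash
cat > sim.py <<'E'
from ik import *
np.set_printoptions(suppress=True,precision=2)
def run(q,poses):
    for i,(x,psi,t) in enumerate(poses):
        q,e,f=ik(np.array(x),rot(psi,t),q,.02)
        if e>3 or f>.03: return q,'FAIL %d %.1f %.2f'%(i,e,f)
    return q,'ok'
def path(a,b,n=14):
    return [(np.array(a[0])+(np.array(b[0])-a[0])*k/n,a[1]+(b[1]-a[1])*k/n,a[2]+(b[2]-a[2])*k/n) for k in range(1,n+1)]
E
python3 - <<'E'
from sim import *
q=np.array([-1.033,.801,1.107,1.763,-.788,1.112,-1.252])
c=([579,144,194],-1.571,0)
for target in (0,.8,1.551,2.2):
  for pos in ([579,144,194],[650,140,194]):
    d=(pos,target,0);q1,r1=run(q,path(c,d,20));print(target,pos,q1,r1)
    e=([600,137.5,115],target,.55);q2,r2=run(q1,path(d,e));print('  tilt',q2,r2)
    g=([600,137.5,115],1.551,.55);q3,r3=run(q2,path(e,g)) ;print('  turn',q3,r3)
    h=([622.7,136.9,77.9],1.551,.55);q4,r4=run(q3,path(g,h));print('  grasp',q4,r4)
E
```

```text
0 [579, 144, 194] [-0.83  0.62  0.74  1.77 -0.5   0.96  0.11] ok
  tilt [-0.91  0.6   0.67  2.14 -1.31  0.19  0.85] FAIL 12 1.3 0.06
  turn [-0.93  0.62  0.69  2.13 -1.31  0.19  0.97] FAIL 0 2.5 0.11
  grasp [-0.92  0.63  0.68  2.13 -1.31  0.19  2.38] FAIL 0 2.6 0.12
0 [650, 140, 194] [-0.73  0.73  0.71  1.55 -0.52  1.06  0.12] ok
  tilt [-0.9   0.61  0.66  2.13 -1.31  0.19  0.86] FAIL 12 1.1 0.05
  turn [-0.93  0.62  0.69  2.13 -1.31  0.19  0.97] FAIL 0 2.5 0.11
  grasp [-0.92  0.63  0.68  2.13 -1.31  0.19  2.38] FAIL 0 2.6 0.12
0.8 [579, 144, 194] [-0.7   0.56  0.54  1.77 -0.36  0.91  0.8 ] ok
  tilt [-0.91  0.6   0.67  2.14 -1.31  0.19  1.72] FAIL 12 1.3 0.06
  turn [-0.93  0.62  0.69  2.13 -1.31  0.19  1.76] FAIL 0 2.5 0.11
  grasp [-0.92  0.63  0.68  2.13 -1.31  0.19  2.38] FAIL 0 2.6 0.12
0.8 [650, 140, 194] [-0.62  0.68  0.52  1.55 -0.38  1.01  0.81] ok
  tilt [-0.9   0.61  0.66  2.13 -1.31  0.19  1.72] FAIL 12 1.1 0.05
  turn [-0.93  0.62  0.69  2.13 -1.31  0.19  1.76] FAIL 0 2.5 0.11
  grasp [-0.92  0.63  0.68  2.13 -1.31  0.19  2.38] FAIL 0 2.6 0.12
1.551 [579, 144, 194] [-
[... 359 characters left out ...]
9  2.4 ] FAIL 12 1.1 0.05
  turn [-0.93  0.62  0.69  2.13 -1.31  0.19  2.38] FAIL 0 2.5 0.11
  grasp [-0.92  0.63  0.68  2.13 -1.31  0.19  2.38] FAIL 0 2.6 0.12
2.2 [579, 144, 194] [-0.46  0.51  0.2   1.77 -0.13  0.88  2.  ] ok
  tilt [-0.87  0.58  0.63  2.13 -1.06  0.19  2.76] FAIL 11 0.8 0.03
  turn [-0.94  0.63  0.69  2.12 -1.17  0.19  2.76] FAIL 0 3.0 0.14
  grasp [-0.92  0.63  0.68  2.13 -1.31  0.19  2.38] FAIL 0 2.6 0.12
2.2 [650, 140, 194] [-0.4   0.63  0.18  1.55 -0.13  0.97  2.03] ok
  tilt [-0.89  0.6   0.65  2.11 -1.09  0.19  2.76] FAIL 12 1.9 0.08
  turn [-0.94  0.63  0.69  2.12 -1.17  0.19  2.76] FAIL 0 3.0 0.14
  grasp [-0.92  0.63  0.68  2.13 -1.31  0.19  2.38] FAIL 0 2.6 0.12
```

```bash
cat >> sim.py <<'E'
def runA(q,wp,n=10,log=None):
    # wp: list of (x,psi,tilt,az) ; interpolate rotations by slerp
    from scipy.spatial.transform import Slerp
    x,M=wp[0]
    for x2,M2 in wp[1:]:
        sl=Slerp([0,1],R.from_matrix([M,M2]))
        for k in range(1,n+1):
            q,e,f=ik(np.array(x)+(np.array(x2)-x)*k/n,sl(k/n).as_matrix(),q,.02)
            if e>3 or f>.03: return q,False
        if log is not None: log.append(q)
        x,M=x2,M2
    return q,True
E
python3 - <<'E'
from sim import *
q=np.array([-1.033,.801,1.107,1.763,-.788,1.112,-1.252])
x0=[579,144,194.];pre=[600,137.5,115.];g=[622.7,136.9,77.9]
for az in (1.2,-1.2):
  for tl in (.6,1.0):
    for psim in (-1.571,-.6,.4,1.551):
      for pos in ([579,144,194.],[620,0,200.],[640,250,200.]):
        log=[];mid=[rot(-1.571+(psim+1.571)/2,0),rot(psim,0)]
        wp=[(x0,rot(-1.571,0)),(pos,mid[0]),(pos,mid[1]),(pos,rot(psim,tl,az)),(pos,rot(psim,tl,az/2)),(pre,rot(psim,.55))]
        q1,ok=runA(q,wp,8,log)
        if not ok: print(az,tl,psim,pos,'fail after',len(log));continue
        q2,ok2=runA(q1,[(pre,rot(psim,.55)),(pre,rot(1.551,.55)),(g,rot(1.551,.55))],8)
        print(az,tl,psim,pos,q1,ok2,q2)
E
```

```text
1.2 0.6 -1.571 [579, 144, 194.0] fail after 4
1.2 0.6 -1.571 [620, 0, 200.0] fail after 4
1.2 0.6 -1.571 [640, 250, 200.0] fail after 4
1.2 0.6 -0.6 [579, 144, 194.0] fail after 4
1.2 0.6 -0.6 [620, 0, 200.0] fail after 4
1.2 0.6 -0.6 [640, 250, 200.0] fail after 4
1.2 0.6 0.4 [579, 144, 194.0] fail after 4
1.2 0.6 0.4 [620, 0, 200.0] fail after 4
1.2 0.6 0.4 [640, 250, 200.0] fail after 4
1.2 0.6 1.551 [579, 144, 194.0] fail after 4
1.2 0.6 1.551 [620, 0, 200.0] fail after 4
1.2 0.6 1.551 [640, 250, 200.0] fail after 4
1.2 1.0 -1.571 [579, 144, 194.0] fail after 3
1.2 1.0 -1.571 [620, 0, 200.0] fail after 3
1.2 1.0 -1.571 [640, 250, 200.0] fail after 3
1.2 1.0 -0.6 [579, 144, 194.0] fail after 3
1.2 1.0 -0.6 [620, 0, 200.0] fail after 3
1.2 1.0 -0.6 [640, 250, 200.0] fail after 3
1.2 1.0 0.4 [579, 144, 194.0] fail after 3
1.2 1.0 0.4 [620, 0, 200.0] fail after 3
1.2 1.0 0.4 [640, 250, 200.0] fail after 3
1.2 1.0 1.551 [579, 144, 194.0] fail after 3
1.2 1.0 1.551 [620, 0, 200.0] fail after 3
1.2 1.0 1.551 [640, 250, 200.0] fail after 3
-1.2 0.6 -1.571 [579, 144, 194.0] fail after 4
-
[... 807 characters left out ...]
, 144, 194.0] fail after 3
-1.2 1.0 -0.6 [620, 0, 200.0] fail after 3
-1.2 1.0 -0.6 [640, 250, 200.0] fail after 4
-1.2 1.0 0.4 [579, 144, 194.0] [-0.36  0.51 -0.    2.19  2.06  0.19 -1.92] True [-0.28  0.62 -0.1   2.14  2.17  0.25 -0.91]
-1.2 1.0 0.4 [620, 0, 200.0] fail after 3
-1.2 1.0 0.4 [640, 250, 200.0] fail after 4
-1.2 1.0 1.551 [579, 144, 194.0] [-0.36  0.51 -0.    2.19  2.06  0.19 -0.83] True [-0.28  0.62 -0.1   2.14  2.17  0.25 -0.91]
-1.2 1.0 1.551 [620, 0, 200.0] [-0.36  0.51 -0.    2.19  2.06  0.19 -0.83] True [-0.28  0.62 -0.1   2.14  2.17  0.25 -0.91]
-1.2 1.0 1.551 [640, 250, 200.0] [-0.36  0.51 -0.    2.19  2.06  0.19 -0.83] True [-0.28  0.62 -0.1   2.14  2.17  0.25 -0.91]
```

Run:
```python
from sim import *
q=np.array([-1.033,.801,1.107,1.763,-.788,1.112,-1.252])
x0=[579,144,194.];pre=[600,137.5,115.];g=[622.2,136.9,78.7];up=[580,138,145.];c=[602,-107,150.];ch=[602,-107,74.]
P=[640,60,220.]
for pm in (1.551,2.3):
 for tl in (.6,.9):
  for P in ([640,60,220.],[600,100,200.]):
   wp=[(x0,rot(-1.571,0)),(P,rot(0,0)),(P,rot(pm,0)),(P,rot(pm,tl,-1.2)),(P,rot(pm,.6,-.6)),(pre,rot(1.551,.55)),(g,rot(1.551,.55)),(up,rot(1.551,.55)),(c,rot(1.551,0)),(ch,rot(1.551,0))]
   log=[];print(pm,tl,P,runA(q,wp,8,log)[1]);print(np.array(log))
```

```text
1.551 0.6 [640, 60, 220.0] True
[[-0.64  0.67  0.74  1.6  -0.49  1.07  0.23]
 [-0.41  0.58  0.37  1.6  -0.24  1.    1.58]
 [-0.93  0.69  0.74  1.72  0.21  0.81  1.01]
 [-0.98  0.54  0.79  2.    0.21  0.34  0.94]
 [-0.26  0.52 -0.13  2.19  1.97  0.24 -0.72]
 [-0.2   0.62 -0.19  2.14  2.09  0.29 -0.81]
 [-0.33  0.43 -0.06  2.23  1.8   0.2  -0.58]
 [ 0.66  0.73 -0.81  1.75  0.64  0.94  1.14]
 [ 0.61  0.83 -0.73  1.78  0.73  0.82  1.07]]
1.551 0.6 [600, 100, 200.0] True
[[-0.74  0.63  0.74  1.72 -0.49  0.98  0.18]
 [-0.49  0.54  0.36  1.73 -0.23  0.92  1.52]
 [-1.04  0.69  0.74  1.8   0.22  0.8   0.91]
 [-1.13  0.56  0.84  2.08  0.25  0.32  0.81]
 [-0.29  0.52 -0.1   2.19  1.99  0.23 -0.75]
 [-0.22  0.62 -0.17  2.14  2.11  0.28 -0.83]
 [-0.36  0.43 -0.03  2.23  1.81  0.19 -0.59]
 [ 0.66  0.73 -0.8   1.75  0.64  0.94  1.14]
 [ 0.61  0.83 -0.72  1.78  0.73  0.82  1.08]]
1.551 0.9 [640, 60, 220.0] True
[[-0.64  0.67  0.74  1.6  -0.49  1.07  0.23]
 [-0.41  0.58  0.37  1.6  -0.24  1.    1.58]
 [-1.15  0.89  0.95  1.75  0.3   0.79  0.71]
 [-0.97  0.54  0.78  2.    0.24  0.34  0.91]
 [-0.26  0.
[... 1699 characters left out ...]
  0.49  0.6   2.    0.51  0.38  1.46]
 [-0.22  0.52 -0.18  2.19  1.95  0.27 -0.69]
 [-0.17  0.62 -0.23  2.14  2.07  0.32 -0.78]
 [-0.27  0.43 -0.14  2.23  1.78  0.23 -0.55]
 [ 0.67  0.74 -0.82  1.75  0.66  0.95  1.13]
 [ 0.62  0.83 -0.74  1.78  0.75  0.83  1.06]]
2.3 0.9 [600, 100, 200.0] True
[[-0.74  0.63  0.74  1.72 -0.49  0.98  0.18]
 [-0.36  0.52  0.18  1.73 -0.11  0.9   2.17]
 [-1.05  0.76  0.61  1.8   0.63  0.92  1.49]
 [-0.99  0.5   0.65  2.07  0.57  0.36  1.3 ]
 [-0.24  0.52 -0.16  2.19  1.96  0.26 -0.7 ]
 [-0.18  0.62 -0.21  2.14  2.08  0.31 -0.79]
 [-0.3   0.43 -0.1   2.23  1.79  0.22 -0.56]
 [ 0.67  0.74 -0.82  1.75  0.65  0.94  1.13]
 [ 0.62  0.83 -0.73  1.78  0.74  0.82  1.07]]
```

```bash
sed -i "s/'j7',o\['qpos'\]\[6\]/'q',np.round(o['qpos'],2)/" go.py; python3 go.py 640 60 220 0
```

```text
shift [ 0.3125  0.4137 -0.1291] turn [-0.0007  0.0094 -1.0151] rows>= 10.63610883913377 q [-1.03  0.8   1.11  1.76 -0.79  1.11 -1.25] t 15.7 tcp [579.2285 143.9897 194.0813] F [-1.4902 -0.0406  0.6175] g 84.99570043894508
```

```bash
python3 -m crank '[[[0.31,0.41,-0.13,0,0.009,-1],[0.31,0.41,-0.13,0,0.009,-1],[0.31,0.41,-0.13,0,0.009,-1],[0.31,0.41,-0.13,0,0.009,-1],[0.31,0.41,-0.13,0,0.009,-1],[0.31,0.41,-0.13,0,0.009,-1],[0.31,0.41,-0.13,0,0.009,-1],[0.31,0.41,-0.13,0,0.009,-1]]]' >/dev/null;  python3 -m crank '[[[0,0,0,0,0,-1],[0,0,0,0,0,-1],[0,0,0,0,0,-1],[0,0,0,0,0,-1],[0,0,0,0,0,-1],[0,0,0,0,0,-1],[0,0,0,0,0,-1],[0,0,0,0,0,-1]]]' >/dev/null; python3 -m crank '[[[0,0,0,0,0,-1],[0,0,0,0,0,-1],[0,0,0,0,0,-1],[0,0,0,0,0,-1],[0,0,0,0,0,-1],[0,0,0,0,0,-1],[0,0,0,0,0,-1],[0,0,0,0,0,-1]]]' ; python3 go.py 640 60 220 2.3; python3 go.py 640 60 220 2.3 0.7 -1.2
```

```text
time_s: 18.1
tcp_pos: [638.7, 61.6, 220.2]
tool_rot: [-0.001, -0.219, 0.976, -0.001]
contact_force: [-0.3, 0.1, 1.0]
gripper_width: 85.1
finger_force: 0.0
shift [-0.0022 -0.01    0.001 ] turn [-0.0008 -0.0023 -0.1826] rows>= 1.913641644886323 q [-0.32  0.56  0.22  1.6  -0.14  1.01  1.95] t 18.1 tcp [638.7462  61.6212 220.1995] F [-0.2809  0.1424  1.0365] g 85.1496517824663
shift [-0.0022 -0.01    0.001 ] turn [ 0.4321  0.1145 -0.2336] rows>= 5.284507191789787 q [-0.32  0.56  0.22  1.6  -0.14  1.01  1.95] t 18.1 tcp [638.7462  61.6212 220.1995] F [-0.2809  0.1424  1.0365] g 85.1496517824663
```

The joints match the model's prediction. Tilting to the side now.

```bash
python3 -m crank '[[[0,0,0,0.43,0.11,-0.23],[0,0,0,0.43,0.11,-0.23],[0,0,0,0.43,0.11,-0.23],[0,0,0,0.43,0.11,-0.23],[0,0,0,0.43,0.11,-0.23],[0,0,0,0.43,0.11,-0.23],[0,0,0,0.43,0.11,-0.23]]]'; python3 go.py 640 60 220 2.3 0.6 -0.6
```

```text
time_s: 18.8
tcp_pos: [638.5, 62.5, 219.3]
tool_rot: [-0.013, -0.373, 0.863, -0.34]
contact_force: [-0.1, -0.1, -0.9]
gripper_width: 85.0
finger_force: 0.0
shift [ 0.0035 -0.0132  0.0063] turn [-0.0391 -0.2332  0.1581] rows>= 2.980622346234897 q [-0.82  0.65  0.47  1.72  0.52  0.94  1.62] t 18.8 tcp [638.4775  62.4976 219.2561] F [-0.0627 -0.1324 -0.9488] g 85.01931643813363
```

```bash
python3 -m crank '[[[0,-0.01,0,-0.039,-0.233,0.158],[0,-0.01,0,-0.039,-0.233,0.158],[0,-0.01,0,-0.039,-0.233,0.158],[0,-0.01,0,-0.039,-0.233,0.158],[0,-0.01,0,-0.039,-0.233,0.158]]]' >/dev/null; python3 go.py 600 137.5 115 1.551 0.55 -0.02
```

```text
shift [-0.0184  0.665   0.2183] turn [-0.1855 -0.0971  0.4956] rows>= 5.637184130469983 q [-0.83  0.47  0.54  1.98  0.59  0.47  1.38] t 19.3 tcp [641.6222  58.1933 222.6464] F [ 0.2276 -0.1389  0.5179] g 85.05544065107864
```

```bash
python3 -m crank '[[[-0.018,0.665,0.1,-0.185,-0.097,0.496],[-0.018,0.665,0.1,-0.185,-0.097,0.496],[-0.018,0.665,0.1,-0.185,-0.097,0.496],[-0.018,0.665,0.218,-0.185,-0.097,0.496],[-0.018,0.665,0.218,-0.185,-0.097,0.496],[-0.018,0.665,0.218,-0.185,-0.097,0.496],[-0.018,0.665,0.218,-0.185,-0.097,0.496],[-0.018,0.665,0.218,-0.185,-0.097,0.496]]]'; python3 go.py 600 137.5 115 1.551 0.55 -0.02;python3 go.py 622.2 136.9 78.7 1.551 0.55 -0.02
```

```text
time_s: 20.1
tcp_pos: [600.9, 137.1, 113.4]
tool_rot: [0.262, -0.031, 0.964, -0.039]
contact_force: [-0.1, -0.4, -0.6]
gripper_width: 85.0
finger_force: 0.0
shift [-0.0004  0.0015 -0.0091] turn [-0.0308 -0.012   0.0629] rows>= 0.74451565074399 q [-0.55  0.54  0.14  2.13  1.5   0.21 -0.27] t 20.1 tcp [600.8768 137.0937 113.4182] F [-0.0828 -0.3526 -0.5984] g 84.9700575589608
shift [-0.0046  0.0108  0.2034] turn [-0.0308 -0.012   0.0629] rows>= 0.8148794143153694 q [-0.55  0.54  0.14  2.13  1.5   0.21 -0.27] t 20.1 tcp [600.8768 137.0937 113.4182] F [-0.0828 -0.3526 -0.5984] g 84.9700575589608
```

```bash
python3 -m crank '[[[0,0.001,-0.009,-0.031,-0.012,0.063],[0,0.001,-0.009,-0.031,-0.012,0.063],[0,0.001,-0.009,-0.031,-0.012,0.063],[0,0.001,-0.009,-0.031,-0.012,0.063],[0,0.001,-0.009,-0.031,-0.012,0.063]]]' >/dev/null; python3 go.py 622.2 136.9 78.7 1.551 0.55 -0.02
```

```text
shift [-0.0093  0.0007  0.2159] turn [ 0.0002 -0.0017  0.0016] rows>= 0.864475218715517 q [-0.43  0.52  0.02  2.15  1.76  0.21 -0.57] t 20.6 tcp [598.149  137.2282 114.6129] F [-0.3547  0.5843  1.2257] g 84.97929893834583
```

Oriented. Descending along the pin's axis.

```bash
python3 -m crank '[[[-0.009,0,0.05,0,0,0],[-0.009,0,0.1,0,0,0],[-0.009,0,0.15,0,0,0],[-0.009,0,0.19,0,0,0],[-0.009,0,0.215,0,0,0],[-0.009,0,0.215,0,0,0]]]'; python3 go.py 622.2 136.9 78.7 1.551 0.55 -0.02
python3 - <<'E'
from meas import *
a,_,m=cap('top','t6.png');b,_,n=cap('scene','s6.png')
z=lambda i:cv2.resize(i,None,fx=7,fy=7,interpolation=cv2.INTER_CUBIC)
cv2.imwrite('pics/c6.png',np.hstack([z(a[135:205,170:225]),z(b[170:240,290:345])])[:,:,::-1])
E
```

```text
time_s: 21.2
tcp_pos: [621.1, 136.2, 78.1]
tool_rot: [0.269, 0.009, 0.963, -0.003]
contact_force: [-0.3, -1.0, -0.5]
gripper_width: 85.0
finger_force: 0.0
shift [-0.0061  0.0038  0.0001] turn [ 0.0001 -0.0028  0.0011] rows>= 0.031235866890198857 q [-0.34  0.62 -0.07  2.1   1.93  0.26 -0.7 ] t 21.2 tcp [621.1307 136.1571  78.0796] F [-0.3385 -0.9791 -0.5171] g 84.95206596065462
```

View pics/c6.png

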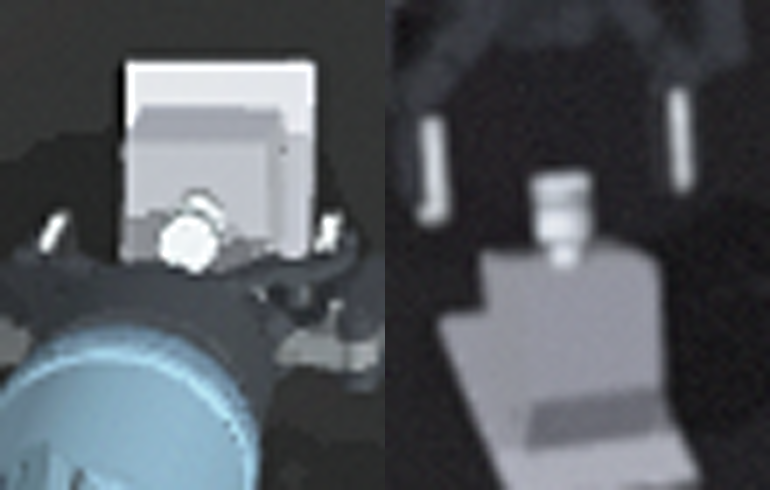

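The open pads at x≈432 and 682 straddle the head at (562,205), with their mid at 557. Closing on it.

```bash
python3 -m crank '[[[-0.005,0.003,0,0,0,0],[-0.005,0.003,0,0,0,0],[-0.005,0.003,0,0,0,0],[-0.005,0.003,0,0,0,0],[-0.005,0.003,0,0,0,0],[-0.005,0.003,0,0,0,0],[-0.005,0.003,0,0,0,0],[-0.005,0.003,0,0,0,0]]]' 5 60; python3 -m crank '[[[0,0,0,0,0,0],[0,0,0,0,0,0],[0,0,0,0,0,0],[0,0,0,0,0,0]]]'; python3 go.py 622.2 136.9 78.7 1.551 0.55 -0.02
```

```text
time_s: 22.1
tcp_pos: [621.9, 138.1, 79.6]
tool_rot: [0.27, 0.008, 0.963, -0.002]
contact_force: [-2.8, 3.6, 5.1]
gripper_width: 18.0
finger_force: 58.5
time_s: 22.5
tcp_pos: [621.9, 138.1, 79.5]
tool_rot: [0.27, 0.008, 0.963, -0.002]
contact_force: [-3.4, 3.6, 5.6]
gripper_width: 17.9
finger_force: 58.5
shift [ 0.0007 -0.0058  0.0045] turn [ 0.0018 -0.0023  0.0013] rows>= 0.03364275864493826 q [-0.34  0.62 -0.07  2.1   1.92  0.26 -0.7 ] t 22.5 tcp [621.8753 138.0635  79.536 ] F [-3.4179  3.6284  5.5669] g 17.916786591019633
```

```bash
python3 -m crank '[[[0,0,-0.03,0,0,0],[0,0,-0.06,0,0,0],[0,0,-0.09,0,0,0],[0,0,-0.12,0,0,0],[0,0,-0.15,0,0,0],[0,0,-0.18,0,0,0],[0,0,-0.21,0,0,0],[0,0,-0.24,0,0,0]]]';  python3 -m crank '[[[0,0,0,0,0,0]]]'; python3 go.py 602.5 -106.3 150 1.551
```

```text
time_s: 23.3
tcp_pos: [596.2, 134.9, 120.2]
tool_rot: [0.269, 0.01, 0.963, -0.004]
contact_force: [-0.2, 0.5, -1.7]
gripper_width: 18.0
finger_force: 58.9
time_s: 23.4
tcp_pos: [596.4, 135.4, 120.6]
tool_rot: [0.27, 0.01, 0.963, -0.004]
contact_force: [-0.4, -0.2, 0.3]
gripper_width: 17.9
finger_force: 58.9
shift [-0.1229 -1.2077 -0.0946] turn [-0.0013  0.3478 -0.0004] rows>= 4.870664645813086 q [-0.41  0.51 -0.01  2.16  1.69  0.23 -0.5 ] t 23.4 tcp [596.403  135.3791 120.6324] F [-0.4219 -0.1757  0.3155] g 17.890942774805463
```

```bash
python3 -m crank '[[[-0.08,0,-0.13,0,0.05,0],[-0.16,0,-0.26,0,0.15,0],[-0.16,0,-0.26,0,0.25,0],[-0.16,0,-0.26,0,0.348,0],[-0.16,0,-0.26,0,0.348,0],[-0.16,0,-0.26,0,0.348,0]]]'; python3 go.py 602.5 -106.3 165 1.551
```

```text
time_s: 24.0
tcp_pos: [594.7, 138.3, 182.0]
tool_rot: [0.093, 0.016, 0.995, -0.018]
contact_force: [1.6, 0.2, -3.2]
gripper_width: 17.7
finger_force: 58.9
shift [-0.0567 -1.2177  0.1371] turn [-0.0214  0.1184 -0.0074] rows>= 4.906961441994877 q [-0.04  0.5  -0.41  1.83  0.46  0.73  0.83] t 24.0 tcp [594.7145 138.337  181.9648] F [ 1.6204  0.1839 -3.169 ] g 17.652294686314143
```

```bash
python3 -m crank '[[[-0.03,-0.2,0,-0.021,0.118,-0.007],[-0.03,-0.4,0,-0.021,0.118,-0.007],[-0.03,-0.6,0,-0.021,0.118,-0.007],[-0.03,-0.8,0,-0.021,0.118,-0.007],[-0.03,-0.95,0,-0.021,0.118,-0.007],[-0.03,-0.95,0,-0.021,0.118,-0.007]]]' >/dev/null;  python3 go.py 602.5 -106.3 165 1.551
```

```text
shift [-0.0474 -0.2251  0.1161] turn [-0.0045  0.0031 -0.0089] rows>= 1.0308948485866554 q [ 0.35  0.56 -0.45  1.72  0.3   0.93  1.32] t 24.6 tcp [594.4352 -60.8109 187.8596] F [-0.398  -0.1891 -0.3055] g 17.795198871197336
```

```bash
python3 -m crank '[[[-0.047,-0.1,0.1,-0.004,0.003,-0.009],[-0.047,-0.225,0.19,-0.004,0.003,-0.009],[-0.047,-0.225,0.19,-0.004,0.003,-0.009],[-0.047,-0.225,0.19,-0.004,0.003,-0.009],[-0.047,-0.225,0.19,-0.004,0.003,-0.009]]]' >/dev/null;  python3 go.py 602.5 -106.3 150 1.551
python3 - <<'E'
from meas import *
a,_,m=cap('top','t7.png');b,_,n=cap('scene','s7.png')
z=lambda i:cv2.resize(i,None,fx=7,fy=7,interpolation=cv2.INTER_CUBIC)
cv2.imwrite('pics/c7.png',np.hstack([z(a[140:210,265:320]),z(b[175:245,195:250])])[:,:,::-1])
E
```

```text
shift [ 0.0101 -0.0481  0.0068] turn [0.0029 0.0021 0.0071] rows>= 0.1986408558045963 q [ 0.4   0.63 -0.44  1.7   0.32  0.88  1.39] t 25.1 tcp [604.5977 -96.6956 151.4143] F [ 0.2082  0.6143 -0.794 ] g 17.72478444557841
```

View pics/c7.png

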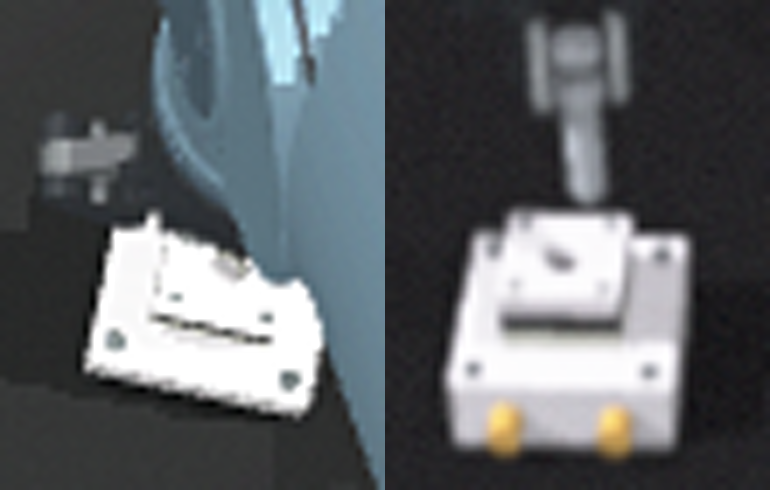

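The scene crop shows the pin gripped by its head at (578,60), with the foot at (590,190) over the cover. The shaft leans slightly. The top crop is mostly covered by the arm, and there is a grey shape at (90,160). I'll check that shape and the pin's lean with numbers.

```bash
python3 go.py 602.5 -106.3 150 1.551
python3 - <<'E'
from meas import *
a,da,m=cap('top');b,db,n=cap('scene')
np.set_printoptions(suppress=True,precision=1)
P=cloud(da,m)
print(P[163,272:285:2]);
x=manip.get_obs()['tcp_pos'];print('tcp px top',proj(m,x),'scene',proj(n,x),'foot',proj(n,x-[0,0,65]))
# shaft/pin silhouette rows in scene
g=b.astype(int).sum(2);Q=cloud(db,n)
for v in range(178,207,2):
    u=np.arange(212,236);k=(g[v,u]>150)&(Q[v,u,2]>65);
    if k.any(): w=g[v,u]*k;print(v,u[k].min(),u[k].max(),'%.2f'%((w*u).sum()/w.sum()),np.median(Q[v,u[k]],0))
E
```

```text
shift [ 0.0117 -0.0484  0.0083] turn [0.0028 0.0026 0.0075] rows>= 0.2018792006605183 q [ 0.4   0.63 -0.44  1.7   0.32  0.88  1.39] t 25.2 tcp [604.9085 -96.6483 151.7123] F [ 0.0481  0.2779 -0.4915] g 17.983721389506705
[[600.6 -37.6 233.2]
 [600.5 -41.6 233.5]
 [599.6 -45.5 237.6]
 [599.5 -49.5 238. ]
 [598.7 -53.3 241.7]
 [597.2 -56.9 248.3]
 [595.8 -60.4 254.7]]
tcp px top [np.float64(296.97108172807725), np.float64(168.15755908024386)] scene [np.float64(221.62360239531185), np.float64(181.88593197212828)] foot [np.float64(223.18441563788062), np.float64(202.48534177107064)]
178 214 229 221.91 [614.7 -88.2 171. ]
180 214 229 221.70 [607.1 -96.9 157.9]
182 215 229 221.92 [611.7 -96.8 156. ]
184 215 230 222.12 [613.3 -96.1 151.8]
186 215 230 222.20 [614.3 -96.5 145.4]
188 216 228 221.82 [ 613.6 -100.4  139.8]
190 216 224 220.78 [ 611.1 -100.9  133.4]
192 221 225 222.83 [608.8 -96.1 123.9]
194 221 225 222.75 [609.4 -96.6 118.1]
196 221 225 222.81 [610.7 -96.9 112.2]
198 221 225 222.88 [608.5 -97.3 104.7]
200 221 225 222.96 [610.3 -97.6  99.9]
202 222 225 223.36 [611.2 -96.8  93.5]
```

```bash
python3 go.py 602.2 -106.6 150 1.551; python3 -m crank '[[[0.013,-0.05,0,0.003,0.003,0.007],[0.013,-0.05,0,0.003,0.003,0.007],[0.013,-0.05,0,0.003,0.003,0.007],[0.013,-0.05,0,0.003,0.003,0.007]]]'>/dev/null;  python3 go.py 602.2 -106.6 130 1.551
```

```text
shift [ 0.0129 -0.0475  0.0078] turn [0.0026 0.0025 0.0072] rows>= 0.1994847663103077 q [ 0.4   0.63 -0.44  1.7   0.32  0.88  1.39] t 25.3 tcp [604.8615 -97.1231 151.6096] F [-0.5567  0.3021  0.1495] g 18.155531421734565
shift [-0.0015  0.0072  0.105 ] turn [-0.0004 -0.0009 -0.0006] rows>= 0.4209330934948117 q [ 0.41  0.63 -0.43  1.7   0.32  0.89  1.4 ] t 25.7 tcp [ 601.905  -108.0225  150.9965] F [ 0.5526 -0.6844 -0.4271] g 17.750906190260974
```

```bash
python3 -m crank '[[[0,0.005,0.05,0,0,0],[0,0.005,0.1,0,0,0],[0,0.005,0.1,0,0,0],[0,0.005,0.1,0,0,0]]]'; python3 go.py 602.2 -106.6 110 1.551; python3 -m crank '[[[0,0,0,0,0,0]]]'
```

```text
time_s: 26.1
tcp_pos: [601.5, -106.9, 130.3]
tool_rot: [-0.001, 0.01, 1.0, -0.0]
contact_force: [0.5, -0.3, -0.8]
gripper_width: 18.3
finger_force: 58.9
shift [-0.0038  0.0015  0.1014] turn [-0.0003 -0.0017 -0.0004] rows>= 0.40573207245310194 q [ 0.4   0.65 -0.42  1.71  0.34  0.85  1.38] t 26.1 tcp [ 601.4898 -106.8736  130.2723] F [ 0.5113 -0.3309 -0.8039] g 18.3338719163263
time_s: 26.2
tcp_pos: [602.1, -107.0, 131.0]
tool_rot: [-0.001, 0.01, 1.0, -0.0]
contact_force: [0.2, 0.5, -0.3]
gripper_width: 17.9
finger_force: 58.9
```

Run:
```python
from h import *
for i in range(5):
    manip.capture('top');o=manip.get_obs();print(o['tcp_pos'],o['contact_force'])
```

```text
[ 602.15768722 -107.06712378  131.20025617] [ 0.61907497 -1.36965915 -0.9438542 ]
[ 602.15465466 -107.06866259  131.28309713] [-0.54655814  0.28224193 -1.01165652]
[ 602.1543684  -107.09464378  131.29138803] [-0.14496867 -0.26750281 -0.63972244]
[ 602.09508634 -107.1306389   131.27910494] [-1.05966848  0.25593893 -0.74324222]
[ 602.04573981 -107.11357426  131.22787043] [ 0.59282974 -0.04810403 -0.02413129]
```

Position is good to about 0.5 mm. Descending in small steps while watching the force.

```bash
python3 -m crank '[[[0,0.002,0.025,0,0,0],[0,0.002,0.05,0,0,0],[0,0.002,0.075,0,0,0],[0,0.002,0.1,0,0,0],[0,0.002,0.1,0,0,0]]]'; python3 -m crank '[[[0,0,0.025,0,0,0],[0,0,0.05,0,0,0],[0,0,0.05,0,0,0]]]'
```

```text
time_s: 26.95
tcp_pos: [601.2, -106.6, 109.9]
tool_rot: [-0.002, 0.01, 1.0, -0.0]
contact_force: [0.3, 0.3, -0.4]
gripper_width: 18.0
finger_force: 59.0
time_s: 27.25
tcp_pos: [601.4, -106.6, 100.1]
tool_rot: [-0.001, 0.01, 1.0, -0.0]
contact_force: [-0.5, 0.6, -1.1]
gripper_width: 18.0
finger_force: 59.2
```

```bash
python3 -m crank '[[[0,0,0.025,0,0,0],[0,0,0.05,0,0,0],[0,0,0.05,0,0,0]]]';python3 -m crank '[[[0,0,0.015,0,0,0],[0,0,0.03,0,0,0],[0,0,0.03,0,0,0]]]'
```

```text
time_s: 27.55
tcp_pos: [601.4, -106.6, 90.1]
tool_rot: [-0.001, 0.01, 1.0, -0.0]
contact_force: [0.7, -0.6, -1.5]
gripper_width: 17.8
finger_force: 59.2
time_s: 27.85
tcp_pos: [601.6, -106.6, 84.5]
tool_rot: [-0.001, 0.01, 1.0, -0.0]
contact_force: [0.2, 1.0, -1.6]
gripper_width: 18.1
finger_force: 59.1
```

```bash
python3 -m crank '[[[0,0,0.01,0,0,0],[0,0,0.02,0,0,0],[0,0,0.03,0,0,0],[0,0,0.03,0,0,0]]]';python3 -m crank '[[[0,0,0.007,0,0,0],[0,0,0.015,0,0,0],[0,0,0.015,0,0,0]]]'
```

```text
time_s: 28.25
tcp_pos: [601.7, -106.6, 78.6]
tool_rot: [-0.001, 0.01, 1.0, -0.0]
contact_force: [0.2, 1.4, -1.3]
gripper_width: 17.5
finger_force: 59.2
time_s: 28.55
tcp_pos: [601.7, -106.6, 75.7]
tool_rot: [-0.001, 0.01, 1.0, -0.0]
contact_force: [-0.1, 0.4, -0.7]
gripper_width: 17.9
finger_force: 59.1
```

```bash
python3 -m crank '[[[0,0,0.005,0,0,0],[0,0,0.01,0,0,0],[0,0,0.01,0,0,0]]]';python3 -m crank '[[[0,0,0.005,0,0,0],[0,0,0.005,0,0,0]]]'
```

```text
time_s: 28.85
tcp_pos: [602.0, -106.7, 74.7]
tool_rot: [-0.001, 0.01, 1.0, -0.001]
contact_force: [-3.1, 0.8, 6.0]
gripper_width: 18.2
finger_force: 60.0
time_s: 29.05
tcp_pos: [602.0, -106.7, 74.5]
tool_rot: [-0.001, 0.01, 1.0, -0.001]
contact_force: [-5.0, 1.1, 13.9]
gripper_width: 17.6
finger_force: 60.7
```

```bash
python3 -m crank '[[[0,0,-0.003,0,0,0],[0,0,-0.005,0,0,0],[0,0,-0.005,0,0,0],[0,0,-0.005,0,0,0],[0,0,-0.15,0,0,0],[0,0,-0.3,0,0,0],[0,0,-0.3,0,0,0]]]' 60;python3 go.py 602.2 -106.6 100 1.551
python3 - <<'E'
from meas import *
b,db,n=cap('scene','s9.png');Q=cloud(db,n);np.set_printoptions(suppress=True,precision=1)
k=(Q[...,2]>40)&(Q[...,2]<95)&(abs(Q[...,0]-602)<35)&(abs(Q[...,1]+106.6)<35)
for v in range(190,225): 
    u=np.where(k[v])[0]
    if len(u): print(v,u.min(),u.max(),Q[v,int(np.median(u))])
print('exp head top',proj(n,[602,-106.6,79]),'head front bottom',proj(n,[611.7,-108.5,57]))
cv2.imwrite('pics/c9.png',cv2.resize(b[180:250,190:255],None,fx=8,fy=8,interpolation=cv2.INTER_CUBIC)[:,:,::-1])
E
```

```text
time_s: 29.75
tcp_pos: [604.8, -106.8, 136.8]
tool_rot: [0.003, 0.01, 1.0, -0.001]
contact_force: [0.1, 0.6, -0.0]
gripper_width: 59.9
finger_force: 0.0
shift [0.0138 0.0009 0.1839] turn [-0.0009  0.0035 -0.0006] rows>= 0.7377897440032334 q [ 0.4   0.65 -0.42  1.71  0.34  0.86  1.38] t 29.75 tcp [ 604.7645 -106.7699  136.7998] F [ 0.0594  0.5957 -0.0436] g 59.94817772038545
203 217 222 [ 593.3 -106.9   76.8]
204 216 223 [ 597.8 -107.4   77.4]
205 216 223 [ 604.1 -108.    79.5]
206 213 229 [ 608.7 -103.6   79.3]
207 213 229 [ 613.  -104.1   79.8]
208 213 229 [ 609.9 -104.1   73.7]
209 212 229 [ 610.9 -106.9   71.7]
210 212 229 [ 611.5 -107.1   68.9]
211 212 229 [ 611.  -107.3   65.1]
212 212 229 [ 609.7 -107.4   60.6]
213 212 228 [ 612.4 -107.8   59.6]
214 211 229 [ 612.6 -108.    56.4]
215 211 229 [ 616.2 -108.5   56.3]
216 211 229 [ 621.1 -109.1   57.4]
217 211 228 [ 624.4 -112.    57.6]
218 211 228 [ 623.3 -112.1   53.2]
219 211 228 [ 624.  -112.4   50.4]
220 211 228 [ 621.8 -112.5   44.9]
221 211 228 [ 621.7 -112.7   41.3]
222 227 227 [628.9 -93.2  40.8]
exp head top [np.float64(219.47539020212236), np.float64(204.5356464560332)] head front bottom [np.float64(219.76204520441922), np.float64(213.61783991608937)]
```

View pics/c9.png

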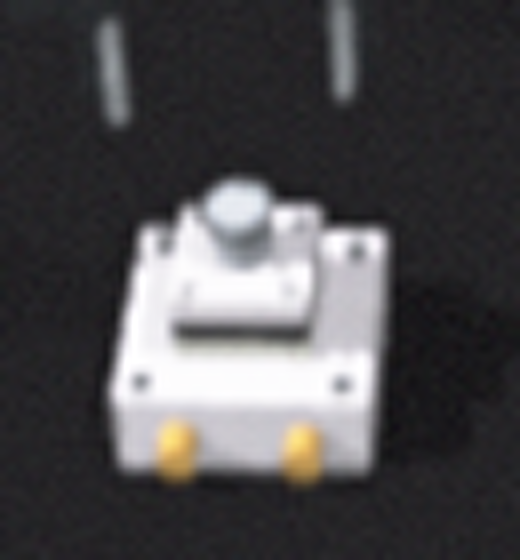

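The pin stands upright with its head on the cover: the head's top face is at (240,207) and depth puts it at z≈79, as it should be when home. I'll give it a light press with shut fingers to make sure.

```bash
python3 -m crank '[[[0,0,0,0,0,0],[0,0,0,0,0,0],[0,0,0,0,0,0],[0,0,0,0,0,0],[0,0,0.1,0,0,0],[0,0,0.17,0,0,0],[0,0,0.17,0,0,0]]]' 0 30; python3 -m crank '[[[0,0,0.005,0,0,0],[0,0,0.01,0,0,0],[0,0,0.015,0,0,0],[0,0,0.015,0,0,0]]]'; python3 go.py 602.2 -106.6 95 1.551
```

```text
time_s: 30.5
tcp_pos: [601.0, -106.6, 97.3]
tool_rot: [-0.002, 0.01, 1.0, -0.0]
contact_force: [0.0, 0.3, -0.2]
gripper_width: -0.3
finger_force: 0.0
time_s: 30.9
tcp_pos: [602.0, -106.7, 96.2]
tool_rot: [-0.001, 0.01, 1.0, -0.0]
contact_force: [-0.8, 0.8, -0.1]
gripper_width: 0.4
finger_force: 0.1
shift [-0.0012  0.0006  0.0061] turn [-0.0006 -0.0007 -0.0006] rows>= 0.02489223407844508 q [ 0.39  0.7  -0.4   1.72  0.36  0.79  1.36] t 30.9 tcp [ 601.9671 -106.7135   96.2173] F [-0.8231  0.8489 -0.1377] g 0.3976978720842744
```

```bash
python3 -m crank '[[[0,0,0.003,0,0,0],[0,0,0.006,0,0,0],[0,0,0.006,0,0,0]]]';  python3 -m crank '[[[0,0,0.003,0,0,0],[0,0,0.006,0,0,0],[0,0,0.006,0,0,0]]]'
```

```text
time_s: 31.2
tcp_pos: [602.2, -106.6, 96.1]
tool_rot: [-0.0, 0.01, 1.0, -0.001]
contact_force: [-2.6, 0.5, 8.8]
gripper_width: -0.4
finger_force: 4.9
time_s: 31.5
tcp_pos: [602.3, -106.6, 96.0]
tool_rot: [-0.0, 0.01, 1.0, -0.001]
contact_force: [-5.3, 0.8, 20.3]
gripper_width: -0.3
finger_force: 9.5
```

The contact is stiff with the head top at 79 mm, so the pin is home. I'll retreat, do a final check and hand in.

```bash
python3 -m crank '[[[0,0,-0.1,0,0,0],[0,0,-0.3,0,0,0],[0,0,-0.6,0,0,0],[0.6,0,-0.7,0,0,0],[0.6,0,-0.7,0,0,0],[0.6,0,-0.7,0,0,0],[0.6,0,-0.7,0,0,0],[0.6,0,-0.7,0,0,0]]]'
python3 - <<'E'
from meas import *
b,db,n=cap('scene','s10.png');Q=cloud(db,n)
k=(Q[...,2]>70)&(Q[...,2]<95)&(abs(Q[...,0]-602)<20)&(abs(Q[...,1]+106.6)<20)
print(k.sum(),np.median(Q[k],0),Q[k][:,2].max())
cov=np.array([onz(n,*dark(b,*cr(*p,197,196),1),57) for p in [(233,162),(132,158)]]);d=cov[0]-cov[1];print('cover edge angle',np.arctan2(-d[0],d[1]))
old=cv2.imread('pics/s4.png')[:,:,::-1];D=abs(b.astype(int)-old).sum(2)
for nm,(u,v) in dict(bottle=(388,190),jar=(118,208),beaker=(264,170)).items(): print(nm,D[v-20:v+20,u-15:u+15].mean())
E
```

```text
time_s: 32.3
tcp_pos: [482.4, -104.4, 234.3]
tool_rot: [-0.0, 0.011, 1.0, -0.001]
contact_force: [0.6, -0.5, -0.3]
gripper_width: 0.0
finger_force: 0.0
51 [ 605.61 -106.99   77.49] 80.32767092381528
cover edge angle -0.25975818152504104
bottle 8.988333333333333
jar 5.8966666666666665
beaker 6.389166666666667
```

```bash
python3 -c "
from plant import manip
print(manip.job_done())"
```

```text
the job is handed in; nothing more can be done
None
```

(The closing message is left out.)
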